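# Put the cutlery drawer back the right way round, past a toppled jam jar

## Robot

A 6-joint arm with a two-finger parallel gripper is mounted at the origin on the work surface. World frame = base frame: x ahead of the robot, y to its left, z up, the work surface at z = 0. Lengths are in m, angles in rad, forces in N, time in s.
With the tool pointing down it reaches from about 0.35 to 0.775 m from the base axis. Payload 5.5 kg.
Tool frame: the origin (TCP) lies at the very end of the fingers, on their centre line; the grasp point (between the pads) lies 19 mm behind it; z points along the fingers, y is the direction in which the jaws open and shut (so a half turn about z gives the same grasp; the last joint's range is limited). The gripper opens to 85 mm and grips with 20 to 120 N. Pads are 22 mm wide; open, the fingers measure 114 mm over their backs; the gripper's body (76 mm by 85 mm) begins 54 mm behind the grasp point. The pads swing forward as they close: fully open they stand 13 mm farther back than shut.
Start: joints at [-1.421, 0.313, 0.046, 1.304, 0, 1.431], TCP at [0.164, -0.551, 0.231] pointing down, gripper open.
Joint ranges: [-2.76, 2.76], [-0.86, 1.69], [-1.03, 1.26], [-2.2, 2.34], [-1.47, 1.5], [-3.14, 3.14]. Speed limits (rad/s): [2.57, 2.57, 3.14, 3.14, 3.14, 3.14].

## Interface

Orientations are given as a unit quaternion [w, x, y, z].
In Python, from workcell import get_state, vision, workorder, silhouettes, tip_of gives the robot as it stands.
- The arm moves only by the shell command python3 -m inch 'ROWS' [FORCE]. ROWS is JSON, a list of rows, each a list of 7 numbers: the shift along the tool's x, y, z in cm, then the turn, a rotation vector about the tool's x, y, z in degrees, then the finger opening in cm, from 0 to 8.54. In form: [[dx, dy, dz, rx, ry, rz, hand], ...]. A call has 1 to 5 rows; each row shifts and turns the commanded pose from where the row before left it, along the tool's axes as they then stand; what a row does not reach is not made up. A row lasts 1/10 s, in which the tool goes at most 50 mm and 8.59 degrees, less where a joint would pass 70% of its speed; a pose out of reach is approached as far as the arm can. A call with a gripper value outside its range is refused whole. The fingers move at their own pace and stop on an object; FORCE is the grip in N (left out, the last holds). Time passes only in rows, so rows that do not move let the fingers close. It gives the time, the measured TCP pose, the force and the opening at its end, in the units of the state.
- get_state(): the state, without advancing time (a new reading comes with each control period).
- vision.read_camera(name): name is "scene" or "top"; returns a dict with "pixels" (384x512x3 uint8, red, green, blue), "depth" (384x512 float32, m along the optical axis (not along the pixel's ray), 0 where there is no reading), "mtx" (3x3 intrinsics, pixels), "T" (4x4, takes a point from camera to world coordinates). Camera axes: x right, y up, looking along -z (the intrinsics and any distortion apply to the point x, -y, -z); pixel columns grow to the right and rows downward; lengths in m; the calibration is good to about 2 mm. A picture is of the moment at which its call begins.
- workorder.hand_in(): hands the job in, once; it reports no verdict.
Trained networks look in a picture, given as the dict that the camera call returned (one of the last four; its "shot" number tells which), for a name from the list of things; names that differ only in an ending like _2 or _b are one class to them, and where a whole thing is asked for, a point or a joint stands for the part that bears it (a point fixed in the world has none). Each returns a list of dicts, best first, with "confidence" (0 to 1); they miss things now and then, are a little off and sometimes report something else, mostly with a low value. They report only what shows in the picture. A call takes as long as a camera call. They do not tell look-alikes from the thing itself.
- silhouettes(picture, label): "mask" (384x512 bool, what is visible of it) and "location" ([column, row] in pixels, amid what is visible of it).
- tip_of(picture, label): "location" ([column, row] in pixels: a listed point, or the origin of a listed thing).
The state is a dict: "clock": time; "joint_pos": joint angles; "qvel": joint speeds; "tau": joint torques, N m; "tcp_pos": TCP position; "orientation": TCP orientation; "wrist_force": force on the tool from outside, world axes, zero at the start; "ft_torque": the same for the moment, N m; "finger_gap": finger opening in m.
Only numpy, scipy, OpenCV 4.12 (cv2) and the standard library are available. Lean on these libraries where they do the work, as an engineer would, in place of code of your own. Each camera call takes 0.05 s, during which the arm holds its last target.

## Task

Put the breakfast corner back in order: stand the toppled jam jar upright, lid up, in the empty place in the row of jars, and turn the loose cutlery drawer end for end and slide it under the lips of its frame until it is fully home, its front panel flush against the rail ends. Do not knock or shift the other jars or anything else loose on the counter, and let go of everything at the end.

Things in the scene. Friction and masses are not known exactly. Their poses are not given: they have to be found in the camera images.
- drawer_mid (a point): Loose plywood cutlery drawer, 0.4 kg, flat on the counter: open tray 170 (local x) x 100 mm (y), walls 5 thick, 34 high, floor 5. A cross rib to hold it by, 10 mm thick, stands across it (along y) at x = -15 mm, near the centre of mass: wall to wall up to 34 mm, then 56 mm wide, top 55 mm up. The plain end (+x) goes in first. Point: centre of the tray, 38 mm up; z is up.
- drawer_front (a point): Middle of the drawer's front panel, at its local -x end: 90 mm from drawer_mid along x, 22 mm up, same axes. The panel is 10 mm thick, 136 wide, 44 high, too wide to enter between the rails; a small steel knob sticks out 16 mm beyond it.
- frame: Fixed darker wood drawer frame without floor (the drawer slides on the counter): two rails along local x, from x = -85 to +85 mm, 14 thick, 44 high, 108 apart inside. Lips on top of them reach 11 mm inwards, underside 38 mm up, so nothing enters from above. A 44 mm high back wall closes the +x end at x = 89 mm; the mouth is at -x. Origin: centre, on the counter.
- frame_home (a point): Where drawer_mid lies when the drawer is fully home (38 mm above the frame's origin), the drawer's axes then agreeing with the frame's and its front panel touching the rail ends at the mouth.
- jar_mid (a point): Toppled jam jar on a flat side on the counter before the frame's mouth, in the drawer's way: square body 52 x 52 mm, 60 long, dark red with paper labels; round brass lid 48 across; 84 mm in all, 0.25 kg. Point: half-way along its axis. Local x: from base to lid (points up when it stands). Body spans x -42 to +18 mm, lid +24 to +42.
- row: Fixed flat wooden board under the row of jars, 70 mm (local x) by 310 mm (local y), 10 mm thick; origin at the centre of its underside. Three places at local y = -108, 0 and +108 mm: two hold standing jars, one is empty. Local x points roughly away from the robot.
- gap: Thin cork-coloured disc (52 mm across, under 1 mm thick) marking the empty place on the board. Origin at its centre, on top of the board, 10 mm above the counter.
- jar_a_mid (a point): A jar of the same kind standing in the row; this point is at half its height, 42 mm above the board; here z is up. Leave it alone.
- jar_b_mid (a point): The other standing jar of the row, likewise. Leave it alone.
- mug: Bystander, loose: leave it alone. White mug, 80 mm across, 92 mm high; origin under its centre.
- mill: Bystander, loose: leave it alone. Dark wooden pepper mill, 54 mm across, 132 mm high; origin under its centre.
- cup: Bystander, loose: leave it alone. Green glass tumbler, 72 mm across, 75 mm high; origin under its centre.
Things that resemble listed ones, but are neither listed nor needed, are in the scene too. What is shaped like the part that bears jar_a_mid but blue or purple is not meant.

How it is judged:
At the end, for the whole second after the job is handed in: The drawer stands level in its frame, plain end in, fully home (within 5 mm along the rails, 6 mm across); the jar stands upright with its lid up (within about 7 degrees) on the board within 22 mm of the middle of the empty place; the two other jars still stand; everything is let go (x of drawer_mid in the frame of frame between -0.005 and 0.005 m and y of drawer_mid in the frame of frame between -0.006 and 0.006 m and x of drawer_front in the frame of frame below -0.08 m and angle between drawer_mid's own z axis and vertical below 0.06 rad and z of drawer_mid in the frame of frame between 0.034 and 0.044 m and angle between jar_mid's own x axis and vertical below 0.12 rad and horizontal distance between jar_mid and gap below 0.022 m and z of jar_mid in the frame of row between 0.045 and 0.058 m and angle between each of jar_a_mid, jar_b_mid's own z axis and vertical below 0.12 rad); the robot touches nothing.
It fails at once if a standing jar of the row is knocked or shifted by more than 25 mm (distance of any of jar_a_mid, jar_b_mid from where it was at the start of the episode above 0.025 m).
It fails at once if another loose thing on the counter (mug, mill, tumbler) is shifted by more than 25 mm (distance of any of mug, mill, cup from where it was at the start of the episode above 0.025 m).
It also fails if it takes over 72 s, if anything falls off the work surface, if the arm or the gripper's body presses on something with over 40 N, if the wrist force passes 120 N, or if a joint passes its speed limit or range.

## Working session

There is one attempt and no reset: what is moved stays moved. The work goes in short steps, Python scripts to look and compute and a shell command to move; the robot and the scene stay as the last step left them, time stands still between calls to the robot, and variables do not carry over. Pictures are saved under pics/ and viewed, and the job is handed in when it is done.

```bash
ls; mkdir -p pics; cat > h.py <<'E'
import numpy as np, cv2
from workcell import get_state, vision, workorder, silhouettes, tip_of
def proj(cam,p):
    T=np.linalg.inv(cam["T"]); q=T[:3,:3]@np.asarray(p)+T[:3,3]
    v=np.array([q[0],-q[1],-q[2]]); u=cam["mtx"]@v; return u[:2]/u[2]
def cloud(cam):
    d=cam["depth"]; h,w=d.shape; c,r=np.meshgrid(np.arange(w),np.arange(h))
    K=cam["mtx"]; X=(c-K[0,2])/K[0,0]*d; Y=(r-K[1,2])/K[1,1]*d
    P=np.stack([X,-Y,-d],-1); return P@cam["T"][:3,:3].T+cam["T"][:3,3]
def atz(cam,px,z):
    K=cam["mtx"]; v=np.array([(px[0]-K[0,2])/K[0,0],-(px[1]-K[1,2])/K[1,1],-1.]); v=cam["T"][:3,:3]@v
    o=cam["T"][:3,3]; return o+v*(z-o[2])/v[2]
def save(cam,n,s=1.5): cv2.imwrite(n,cv2.resize(cam["pixels"][:,:,::-1],None,fx=s,fy=s,interpolation=cv2.INTER_CUBIC))
E
cat > a.py <<'E'
from h import *
import pickle
for n in ("scene","top"):
    c=vision.read_camera(n); save(c,f"pics/{n}0.png"); pickle.dump(c,open(n+"0.pkl","wb"))
    print(n,c.keys(),c["T"][:3,3].round(3))
    P=cloud(c)
    for l,z in dict(drawer_mid=.038,drawer_front=.022,frame=0,frame_home=.038,jar_mid=.026,row=0,gap=.01,jar_a_mid=.052,mug=0,mill=0,cup=0).items():
        for t in tip_of(c,l): print(l,round(t["confidence"],2),np.round(t["location"]),atz(c,t["location"],z)[:2].round(3))
E
python3 a.py; python3 -c "from h import *;print(get_state())"
```

```text
pics
scene dict_keys(['pixels', 'depth', 'mtx', 'T', 'shot']) [ 1.126 -0.122  0.809]
drawer_mid 0.7 [188. 175.] [ 0.463 -0.19 ]
drawer_front 0.61 [216. 181.] [ 0.485 -0.114]
frame 0.75 [358. 168.] [0.484 0.324]
frame_home 0.85 [359. 162.] [0.494 0.314]
frame_home 0.42 [369. 242.] [0.757 0.244]
jar_mid 0.58 [277. 187.] [0.537 0.054]
row 0.77 [193. 227.] [ 0.615 -0.192]
gap 0.72 [189. 224.] [ 0.611 -0.2  ]
gap 0.72 [360. 161.] [0.466 0.334]
jar_a_mid 0.87 [189. 268.] [ 0.757 -0.204]
jar_a_mid 0.85 [148. 219.] [ 0.607 -0.299]
jar_a_mid 0.68 [229. 264.] [ 0.762 -0.111]
mug 0.82 [322. 252.] [0.744 0.13 ]
mill 0.79 [285. 256.] [0.739 0.035]
cup 0.63 [368. 241.] [0.735 0.259]
top dict_keys(['pixels', 'depth', 'mtx', 'T', 'shot']) [ 0.442 -0.02   1.048]
drawer_mid 0.88 [328. 251.] [ 0.451 -0.192]
drawer_front 0.76 [294. 242.] [ 0.473 -0.106]
jar_mid 0.66 [229. 223.] [0.523 0.064]
row 0.76 [321. 187.] [ 0.622 -0.186]
gap 0.55 [324. 189.] [ 0.616 -0.191]
jar_a_mid 0.9 [335. 138.] [ 0.745 -0.217]
jar_a_mid 0.66 [295. 137.] [ 0.749 -0.112]
jar_a_mid 0.56 [367. 192.] [ 0.601 -0.295]
mug 0.95 [202. 143.] [0.748 0.142]
mill 0.75 [326. 248.] [ 0.459 -0.195]
cup 0.79 [158. 148.] [0.734 0.263]
{'clock': 1.2, 'joint_pos': array([-1.42062273e+00,  3.13176915e-01,  4.60618931e-02,  1.30357892e+00,
       -4.18750788e-06,  1.43121977e+00]), 'qvel': array([-0.00257321,  0.00233527,  0.00194492,  0.00072283, -0.00105693,
        0.00064046]), 'tau': array([-4.07212815e-05, -4.80473757e+01,  2.98815590e+01,  3.89711104e-04,
       -2.60108409e-04, -3.69694035e-06]), 'tcp_pos': array([ 0.16429204, -0.55106163,  0.23132072]), 'orientation': array([ 5.12040781e-05,  9.89523947e-01,  1.44368816e-01, -1.82247481e-06]), 'wrist_force': array([ 0.26852988,  0.06028083, -0.47253417]), 'ft_torque': array([ 0.02350365, -0.02468065, -0.04209762]), 'finger_gap': 0.08557179174137419}
```

View pics/scene0.png

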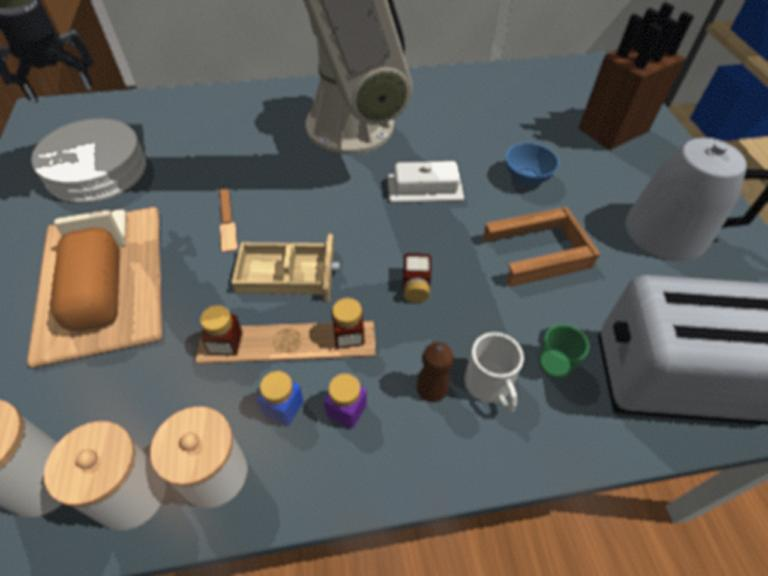

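View pics/top0.png

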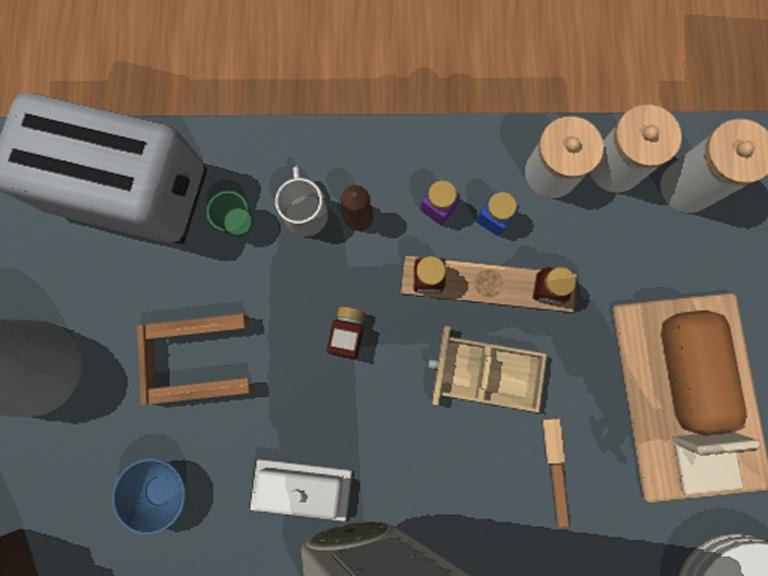

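```bash
cat > b.py <<'E'
from h import *
import pickle
c=pickle.load(open("top0.pkl","rb")); P=cloud(c); s=pickle.load(open("scene0.pkl","rb")); Q=cloud(s)
print("table z",np.median(P[220:260,170:210,2]), c["mtx"])
def rect(P,px,box,zr,n):
    m=(P[...,0]>box[0])&(P[...,0]<box[1])&(P[...,1]>box[2])&(P[...,1]<box[3])&(P[...,2]>zr[0])&(P[...,2]<zr[1])
    q=P[m]
    if len(q)<5: print(n,"few",len(q));return
    r=cv2.minAreaRect(q[:,:2].astype(np.float32)*1000); print(n,len(q),"c",np.round(r[0],1),"size",np.round(r[1],1),"ang",round(r[2],1),"medz",np.median(q[:,2]).round(4),"mean",(q[:,:2].mean(0)*1000).round(1))
for nm,A in (("top",P),("scene",Q)):
    print(nm)
    rect(A,0,(.38,.6,-.3,-.08),(.026,.042),"drawer walls")
    rect(A,0,(.38,.6,-.3,-.125),(.045,.07),"rib top")
    rect(A,0,(.38,.6,-.15,-.08),(.037,.05),"panel top")
    rect(A,0,(.38,.6,.15,.42),(.038,.05),"frame top")
    rect(A,0,(.45,.6,.0,.12),(.044,.06),"jar flat top")
    rect(A,0,(.45,.6,.0,.12),(.01,.07),"jar all")
    rect(A,0,(.55,.68,-.35,-.03),(.005,.016),"board")
    rect(A,0,(.55,.68,-.35,-.2),(.085,.11),"jar lid R")
    rect(A,0,(.55,.68,-.2,-.03),(.085,.11),"jar lid L")
    rect(A,0,(.68,.82,-.02,.07),(.03,.2),"mill")
    rect(A,0,(.68,.82,.08,.2),(.03,.2),"mug")
    rect(A,0,(.68,.82,.2,.32),(.03,.2),"cup")
# ortho map top
def ortho(c,P,lo,hi,n,res=.001):
    m=(P[...,0]>lo[0])&(P[...,0]<hi[0])&(P[...,1]>lo[1])&(P[...,1]<hi[1])
    img=np.zeros((int((hi[0]-lo[0])/res),int((hi[1]-lo[1])/res)),np.float32)
    q=P[m]; o=np.argsort(q[:,2]); q=q[o]
    for x,y,z in q: cv2.circle(img,(int((hi[1]-y)/res),int((hi[0]-x)/res)),1,float(z),-1)
    cv2.imwrite(n,np.clip(img*3000,0,255).astype(np.uint8))
ortho(c,P,(.35,-.36),(.7,.43),"pics/ortho.png")
E
python3 b.py
```

```text
table z -0.0008158939937178422 [[389.86667714   0.         256.75466132]
 [  0.         389.86667714 193.33741253]
 [  0.           0.           1.        ]]
top
drawer walls 610 c [ 495.6 -189.7] size [215.6 207.2] ang 89.9 medz 0.0335 mean [ 463.9 -184.4]
rib top 164 c [ 514.6 -225.1] size [ 33.4 198.8] ang 50.8 medz 0.055 mean [ 509.8 -220.1]
panel top 224 c [ 503.1 -115.1] size [194.3  60.3] ang 2.4 medz 0.0427 mean [ 474.6 -104.2]
frame top 1553 c [481.8 322.3] size [136.5 185.5] ang 6.3 medz 0.0431 mean [479.8 329.2]
jar flat top 553 c [526.9  58.7] size [52.2 83.4] ang 78.4 medz 0.0504 mean [521.8  59.2]
jar all 645 c [526.9  58.7] size [52.2 83.5] ang 78.4 medz 0.0498 mean [524.6  57.5]
board 1935 c [ 617.9 -193.3] size [124.3 312.4] ang 1.6 medz 0.0094 mean [ 613.9 -188.3]
jar lid R 299 c [ 605.4 -298.8] size [46.4 46.1] ang 11.7 medz 0.093 mean [ 605.  -299.1]
jar lid L 286 c [624.9 -86.1] size [45.1 45.8] ang 88.3 medz 0.0929 mean [624.4 -85.4]
mill 444 c [740.6  41.5] size [51.8 44.6] ang 87.6 medz 0.1131 mean [735.1  38.7]
mug 606 c [754.6 143.9] size [99.8 78.7] ang 37.
[... 475 characters left out ...]
[491.  326.8]
jar flat top 372 c [532.1  57.5] size [51.7 85.3] ang 77.9 medz 0.0497 mean [529.7  57.7]
jar all 561 c [532.9  57.6] size [51.8 86.7] ang 78.3 medz 0.0476 mean [541.5  55.1]
board 1877 c [ 620.9 -195.8] size [309.9  71.6] ang 83.4 medz 0.0086 mean [ 627.3 -189.4]
jar lid R 276 c [ 610.8 -301.4] size [46.8 45.6] ang 31.2 medz 0.0923 mean [ 612.  -300.3]
jar lid L 257 c [629.9 -86.9] size [46.3 46.1] ang 10.0 medz 0.0924 mean [631.6 -86.9]
mill 624 c [750.8  36.9] size [50.5 45.4] ang 40.7 medz 0.1026 mean [759.4  34.6]
mug 981 c [760.9 132.1] size [79.3 99.2] ang 66.4 medz 0.0692 mean [755.9 136.2]
cup 714 c [755.2 286.1] size [127.  72.] ang 56.9 medz 0.0608 mean [742.4 269.6]
```

View pics/ortho.png

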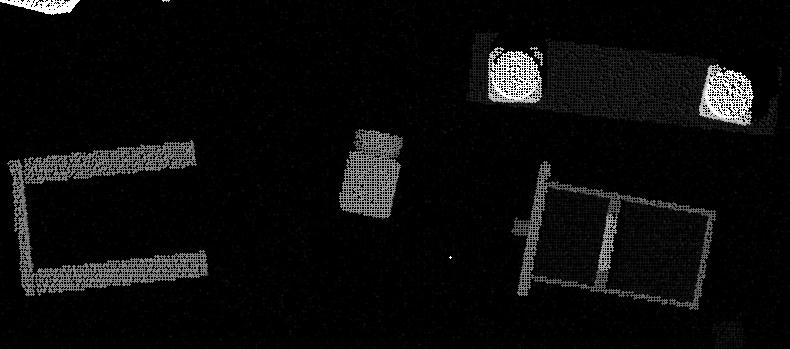

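```bash
cat > m.py <<'E'
import sys,json
from h import *
from scipy.spatial.transform import Rotation as R
def rot(head,tilt,roll=0): # head deg = world heading of tool x when down; tilt about tool y
    a=np.radians(head); x=np.array([np.cos(a),np.sin(a),0]); z=np.array([0,0,-1.]); y=np.cross(z,x)
    return R.from_matrix(np.stack([x,y,z],1))*R.from_euler('y',tilt,degrees=True)
def cur():
    s=get_state(); q=s["orientation"]; return s,np.array(s["tcp_pos"]),R.from_quat([q[1],q[2],q[3],q[0]])
def to(p=None,head=None,tilt=0,grasp=False):
    s,c,r=cur(); r2=rot(head,tilt) if head is not None else r
    p=np.array(p)+ (0.019*r2.apply([0,0,1]) if grasp else 0)
    print("clock",round(s["clock"],2),"tcp",c.round(4),"F",np.round(s["wrist_force"],1),"gap",round(s["finger_gap"],4),"q",np.round(s["joint_pos"],2))
    print("target",p.round(4)," shift cm NOW axes",(r.inv().apply(p-c)*100).round(2)," turn deg",np.degrees((r.inv()*r2).as_rotvec()).round(2), " shift cm AFTER turn axes",(r2.inv().apply(p-c)*100).round(2))
if __name__=="__main__":
    a=json.loads(sys.argv[1]); to(*a)
E
python3 m.py '[[0.54,0.055,0.16],-11.6,-30]'
```

```text
clock 1.2 tcp [ 0.1643 -0.5511  0.2313] F [ 0.3  0.1 -0.5] gap 0.0856 q [-1.42  0.31  0.05  1.3  -0.    1.43]
target [0.54  0.055 0.16 ]  shift cm NOW axes [ 53.32 -47.35   7.13]  turn deg [  7.39 -29.39  27.55]  shift cm AFTER turn axes [ 24.88 -66.92  -6.13]
```

```bash
for i in 1 2; do :; done; python3 -m inch '[[3.4,-3.0,0,0,0,0,8.5],[3.4,-3.0,0,0,0,0,8.5],[3.4,-3.0,0,0,0,0,8.5],[3.4,-3.0,0,0,0,0,8.5],[3.4,-3.0,0,0,0,0,8.5]]'; python3 -m inch '[[3.4,-3.0,0,0,0,0,8.5],[3.4,-3.0,0,0,0,0,8.5],[3.4,-3.0,0,0,0,0,8.5],[3.4,-3.0,0,0,0,0,8.5],[3.4,-3.0,0,0,0,0,8.5]]';python3 -m inch '[[3.4,-3.0,0,0,0,0,8.5],[3.4,-3.0,0,0,0,0,8.5],[3.4,-3.0,0,0,0,0,8.5],[3.4,-3.0,0,0,0,0,8.5],[0,0,0,0,0,0,8.5]]'; python3 m.py '[[0.535,0.0575,0.1],-11.6,-30]'
```

```text
clock: 1.7
tcp_pos: [0.2849, -0.3572, 0.2314]
orientation: [0.0, 0.99, 0.144, 0.0]
wrist_force: [-0.7, -0.9, 0.3]
finger_gap: 0.0854
clock: 2.2
tcp_pos: [0.4051, -0.1648, 0.2316]
orientation: [0.0, 0.99, 0.144, 0.0]
wrist_force: [0.5, -1.5, -0.6]
finger_gap: 0.085
clock: 2.7
tcp_pos: [0.5026, -0.0084, 0.2312]
orientation: [-0.0, 0.989, 0.148, 0.001]
wrist_force: [0.3, -1.0, -0.3]
finger_gap: 0.085
clock 2.7 tcp [ 0.5026 -0.0084  0.2312] F [ 0.3 -1.  -0.3] gap 0.085 q [-0.18  0.17 -0.14  1.26  0.    2.67]
target [0.535  0.0575 0.1   ]  shift cm NOW axes [ 5.   -5.35 13.13]  turn deg [  7.42 -29.46  27.93]  shift cm AFTER turn axes [ 8.16 -7.11 10.44]
```

```bash
for i in 1 2 3; do python3 -m inch '[[0,0,0,0,0,-8.45,8.5],[0,0,0,0,0,-8.45,8.5],[0,0,0,0,0,-8.45,8.5],[0,0,0,0,0,-8.45,8.5],[0,0,0,0,0,-8.45,8.5]]' >/dev/null; done;  python3 -m inch '[[0,0,0,0,0,-8.45,8.5],[0,0,0,0,0,-8.45,8.5],[0,0,0,0,0,-8.45,8.5],[0,0,0,0,0,0,8.5]]' ; python3 m.py '[[0.535,0.0575,0.1],168.4,30]'
```

```text
clock: 4.6
tcp_pos: [0.5002, -0.0131, 0.2313]
orientation: [-0.0, 0.099, 0.995, -0.0]
wrist_force: [0.0, 0.3, -0.3]
finger_gap: 0.0852
clock 4.6 tcp [ 0.5002 -0.0131  0.2313] F [ 0.   0.3 -0.3] gap 0.0852 q [-0.19  0.17 -0.14  1.26 -0.    0.01]
target [0.535  0.0575 0.1   ]  shift cm NOW axes [-2.03  7.6  13.13]  turn deg [-0.09 30.    0.28]  shift cm AFTER turn axes [-8.29  7.61 10.38]
```

```bash
python3 -m inch '[[-0.5,1.9,1.5,0,7.5,0,8.5],[-0.5,1.9,1.5,0,7.5,0,8.5],[-0.5,1.9,1.5,0,7.5,0,8.5],[-0.5,1.9,1.5,0,7.5,0,8.5],[0,0,0,0,0,0,8.5]]' ; python3 m.py '[[0.5295,0.058,0.028],168.4,30,true]'
```

```text
clock: 5.1
tcp_pos: [0.522, 0.0614, 0.1557]
orientation: [-0.27, 0.096, 0.958, 0.025]
wrist_force: [-0.5, -0.4, -2.9]
finger_gap: 0.0853
clock 5.1 tcp [0.522  0.0614 0.1557] F [-0.5 -0.4 -2.9] gap 0.0853 q [-0.07  0.72  0.36  1.76  0.06  0.11]
target [0.5202 0.0599 0.0115]  shift cm NOW axes [-7.39 -0.11 12.38]  turn deg [-0.31 -1.41  0.02]  shift cm AFTER turn axes [-7.08 -0.18 12.56]
```

```bash
python3 - <<'E'
from h import *
for n in("scene","top"):
    c=vision.read_camera(n); save(c,f"pics/{n}1.png")
E
```

```text
(no output)
```

View pics/scene1.png

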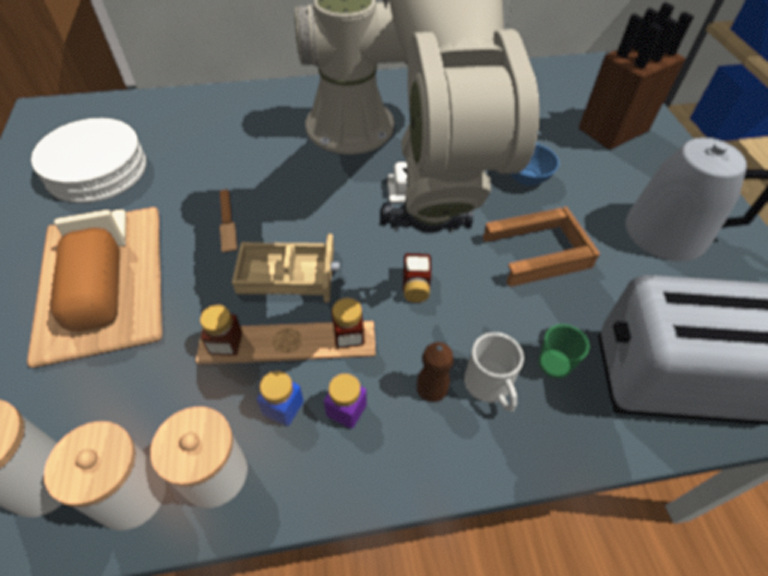

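```bash
python3 -m inch '[[-2.4,0,0,0,-0.5,0,8.5],[-2.4,0,0,0,-0.5,0,8.5],[-2.4,0,0,0,-0.4,0,8.5],[0,0,3,0,0,0,8.5],[0,0,3,0,0,0,8.5]]' ;python3 -m inch '[[0,0,0,0,0,0,8.5]]' ; python3 m.py '[[0.5295,0.058,0.028],168.4,30,true]'
python3 - <<'E'
from h import *
for n in("scene","top"):
    c=vision.read_camera(n); save(c,f"pics/{n}2.png")
E
```

```text
clock: 5.7
tcp_pos: [0.5588, 0.0525, 0.0859]
orientation: [-0.239, 0.097, 0.966, 0.024]
wrist_force: [-0.2, 0.3, 0.2]
finger_gap: 0.0847
clock: 5.8
tcp_pos: [0.5538, 0.0535, 0.0836]
orientation: [-0.245, 0.096, 0.964, 0.024]
wrist_force: [-1.2, -0.0, 0.6]
finger_gap: 0.0847
clock 5.8 tcp [0.5538 0.0535 0.0836] F [-1.2 -0.   0.6] gap 0.0847 q [-0.08  0.78  0.32  1.61  0.06  0.11]
target [0.5202 0.0599 0.0115]  shift cm NOW axes [-0.43 -0.03  7.97]  turn deg [-0.14  1.49  0.15]  shift cm AFTER turn axes [-0.63 -0.04  7.95]
```

View pics/scene2.png

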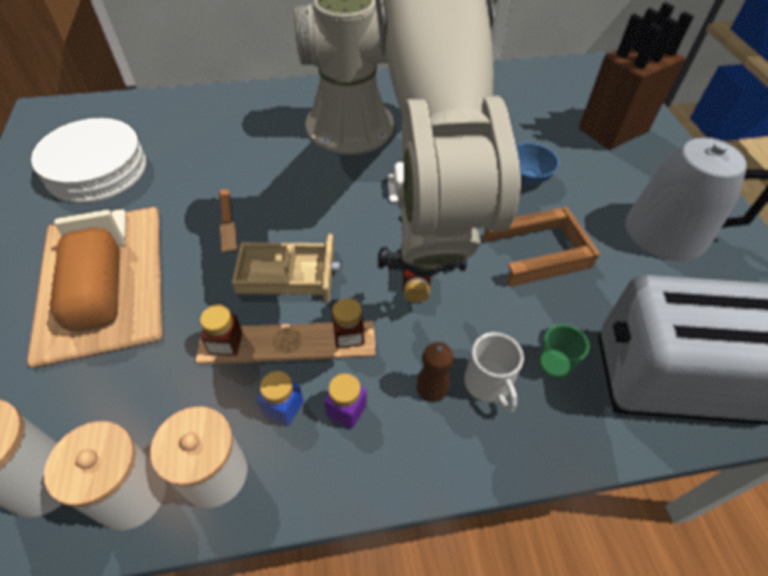

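View pics/top2.png

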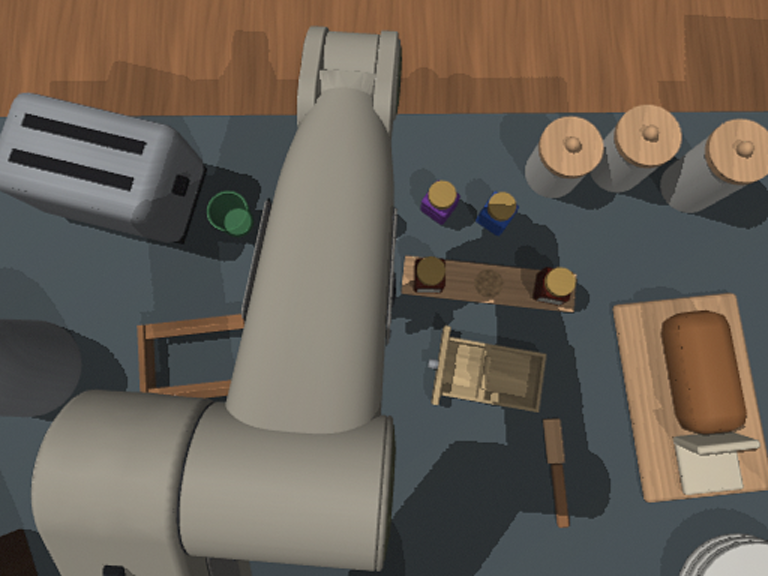

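```bash
python3 -m inch '[[-0.2,0,2,0,0.5,0,8.5],[-0.2,0,2,0,0.5,0,8.5],[-0.2,0,2,0,0.4,0,8.5],[0,0,1.5,0,0,0,8.5],[0,0,0.4,0,0,0,8.5]]' ;python3 -m inch '[[0,0,0,0,0,0,8.5]]' ; python3 m.py '[[0.5295,0.058,0.028],168.4,30,true]'
```

```text
clock: 6.4
tcp_pos: [0.5248, 0.06, 0.0113]
orientation: [-0.256, 0.095, 0.962, 0.025]
wrist_force: [0.3, -0.7, 0.6]
finger_gap: 0.0851
clock: 6.5
tcp_pos: [0.5251, 0.06, 0.0115]
orientation: [-0.256, 0.095, 0.962, 0.025]
wrist_force: [-0.4, 0.1, -0.0]
finger_gap: 0.0851
clock 6.5 tcp [0.5251 0.06   0.0115] F [-0.4  0.1 -0. ] gap 0.0851 q [-0.07  0.81  0.17  1.45  0.06  0.11]
target [0.5202 0.0599 0.0115]  shift cm NOW axes [ 0.42 -0.11  0.23]  turn deg [-0.13  0.24  0.25]  shift cm AFTER turn axes [ 0.42 -0.11  0.23]
```

```bash
python3 -m inch '[[0.4,-0.1,0.2,0,0,0,8.5],[0,0,0,0,0,0,4.5],[0,0,0,0,0,0,4.5],[0,0,0,0,0,0,4.5],[0,0,0,0,0,0,4.5]]' 45;python3 -m inch '[[0,0,0,0,0,0,4.5],[0,0,0,0,0,0,4.5],[0,0,0,0,0,0,4.5],[0,0,0,0,0,0,4.5],[0,0,0,0,0,0,4.5]]' ; python3 m.py '[[0.5295,0.058,0.028],168.4,30,true]'
```

```text
clock: 7.0
tcp_pos: [0.5197, 0.0602, 0.0103]
orientation: [-0.257, 0.095, 0.961, 0.026]
wrist_force: [1.3, 0.3, 6.1]
finger_gap: 0.0513
clock: 7.5
tcp_pos: [0.5196, 0.0602, 0.0102]
orientation: [-0.257, 0.095, 0.961, 0.026]
wrist_force: [2.7, -0.3, 5.7]
finger_gap: 0.0511
clock 7.5 tcp [0.5196 0.0602 0.0102] F [ 2.7 -0.3  5.7] gap 0.0511 q [-0.07  0.8   0.15  1.44  0.06  0.11]
target [0.5202 0.0599 0.0115]  shift cm NOW axes [ 0.01 -0.01 -0.14]  turn deg [-0.13  0.08  0.26]  shift cm AFTER turn axes [ 0.01 -0.01 -0.14]
```

```bash
python3 - <<'E'
from m import *
s,c,r=cur(); o=r.inv().apply(np.array([.5295,.058,.026])-c); print("off",o)
x=r.inv().apply([np.cos(np.radians(-11.6)),np.sin(np.radians(-11.6)),0]); print("jar axis in tool",x)
np.save("joff.npy",np.stack([o,x]))
for hd in (163,168,174):
  t=rot(hd,-60); print(hd, "axis",t.apply(x).round(3),"tcp final",(np.array([.6177,-.193,.052])-t.apply(o)).round(4))
E
python3 -m inch '[[1.2,0,-2.1,0,0,0,4.5],[1.2,0,-2.1,0,0,0,4.5],[1.2,0,-2.1,0,0,0,4.5],[1.2,0,-2.1,0,0,0,4.5],[1.2,0,-2.1,0,0,0,4.5]]'
python3 m.py '[[0.634,-0.198,0.16],165,-60]'
```

```text
off [-0.00089199 -0.00018413 -0.0186952 ]
jar axis in tool [-0.86671988 -0.00514185 -0.49876869]
163 axis [-0.    -0.005  1.   ] tcp final [ 0.6328 -0.1974  0.0419]
168 axis [ 0.    -0.005  1.   ] tcp final [ 0.6331 -0.1961  0.0419]
174 axis [ 0.001 -0.005  1.   ] tcp final [ 0.6334 -0.1945  0.0419]
clock: 8.0
tcp_pos: [0.5193, 0.0601, 0.1307]
orientation: [-0.258, 0.095, 0.961, 0.025]
wrist_force: [0.4, -0.0, -1.9]
finger_gap: 0.0516
clock 8.0 tcp [0.5193 0.0601 0.1307] F [ 0.4 -0.  -1.9] gap 0.0516 q [-0.07  0.7   0.29  1.67  0.06  0.11]
target [ 0.634 -0.198  0.16 ]  shift cm NOW axes [-12.65 -23.07 -10.69]  turn deg [  1.04 -90.01   3.99]  shift cm AFTER turn axes [-11.42 -21.96  13.92]
```

```bash
python3 -m inch '[[1.5,0,-2.6,0,0,0,4.5],[1.5,0,-2.6,0,0,0,4.5],[0,0,0,0,-8.2,0.3,4.5],[0,0,0,0,-8.2,0.3,4.5],[0,0,0,0,-8.2,0.3,4.5]]';python3 -m inch '[[0,0,0,0,-8.2,0.3,4.5],[0,0,0,0,-8.2,0.3,4.5],[0,0,0,0,-8.2,0.3,4.5],[0,0,0,0,-8.2,0.3,4.5],[0,0,0,0,-8.2,0.3,4.5]]';python3 -m inch '[[0,0,0,0,-8.2,0.3,4.5],[0,0,0,0,-8.2,0.3,4.5],[0,0,0,0,-8.2,0.3,4.5],[0,0,0,0,0,0,4.5],[0,0,0,0,0,0,4.5]]'
python3 m.py '[[0.634,-0.198,0.18],165,-60]'
```

```text
clock: 8.5
tcp_pos: [0.5205, 0.0599, 0.1901]
orientation: [-0.044, 0.106, 0.993, 0.002]
wrist_force: [0.2, -0.1, -2.0]
finger_gap: 0.0516
clock: 9.0
tcp_pos: [0.5184, 0.0601, 0.1907]
orientation: [0.306, 0.113, 0.945, -0.035]
wrist_force: [0.5, 0.0, -2.5]
finger_gap: 0.0516
clock: 9.5
tcp_pos: [0.5474, 0.0791, 0.2244]
orientation: [0.467, 0.116, 0.874, -0.064]
wrist_force: [-1.0, -0.9, -2.5]
finger_gap: 0.0513
clock 9.5 tcp [0.5474 0.0791 0.2244] F [-1.  -0.9 -2.5] gap 0.0513 q [ 0.2  -0.19 -1.03 -0.19 -0.39  0.27]
target [ 0.634 -0.198  0.18 ]  shift cm NOW axes [ -4.92 -24.44  15.53]  turn deg [-0.33 -3.7   0.03]  shift cm AFTER turn axes [ -3.92 -24.53  15.67]
```

```bash
python3 -m inch '[[-0.6,-3.0,2.2,0,0,0,4.5],[-0.6,-3.0,2.2,0,0,0,4.5],[-0.6,-3.0,2.0,0,0,0,4.5],[-0.6,-3.0,2.0,0,0,0,4.5],[-0.6,-3.0,2.0,0,0,0,4.5]]';python3 -m inch '[[-0.6,-3.0,2,0,0,0,4.5],[-0.6,-3.0,2,0,0,0,4.5],[-0.5,-3.0,1.2,0,0,0,4.5],[0,0,0,0,0,0,4.5],[0,0,0,0,0,0,4.5]]'
python3 m.py '[[0.634,-0.198,0.15],165,-60]'
python3 - <<'E'
from h import *
for n in("scene","top"):
    c=vision.read_camera(n); save(c,f"pics/{n}3.png")
E
```

```text
clock: 10.0
tcp_pos: [0.6134, -0.0926, 0.1988]
orientation: [0.461, 0.12, 0.877, -0.065]
wrist_force: [0.4, 0.7, -2.1]
finger_gap: 0.0517
clock: 10.5
tcp_pos: [0.6397, -0.1927, 0.1842]
orientation: [0.462, 0.121, 0.876, -0.065]
wrist_force: [-0.9, 0.1, -2.3]
finger_gap: 0.0516
clock 10.5 tcp [ 0.6397 -0.1927  0.1842] F [-0.9  0.1 -2.3] gap 0.0516 q [-0.49  0.06 -0.94 -0.39  0.18 -0.13]
target [ 0.634 -0.198  0.15 ]  shift cm NOW axes [ 3.05 -0.66  1.6 ]  turn deg [-0.7  -4.44 -0.28]  shift cm AFTER turn axes [ 3.17 -0.66  1.35]
```

View pics/scene3.png

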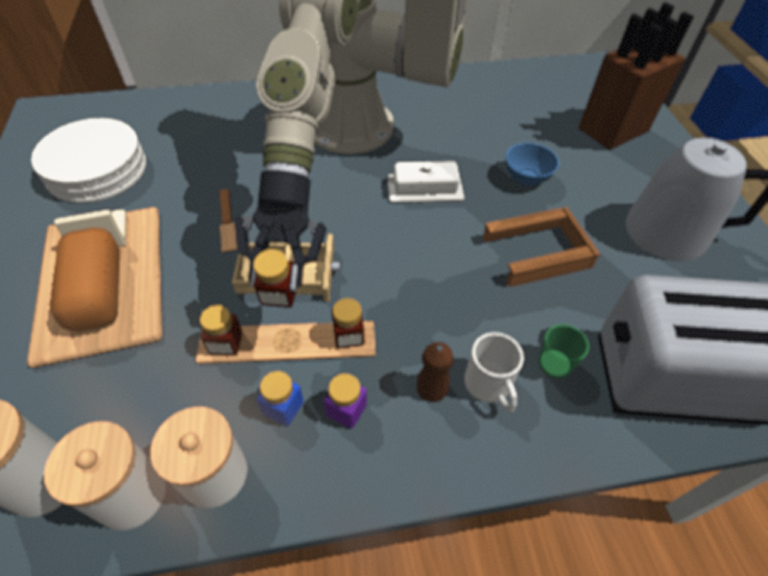

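```bash
python3 -m inch '[[0.9,-0.2,0.4,0,-1.5,0,4.5],[0.9,-0.2,0.4,0,-1.5,0,4.5],[0.9,-0.2,0.4,0,-1.4,0,4.5],[0.4,0,0.2,0,0,0,4.5],[0,0,0,0,0,0,4.5]]'
python3 m.py '[[0.633,-0.197,0.09],165,-60]'
```

```text
clock: 11.1
tcp_pos: [0.6449, -0.1986, 0.1574]
orientation: [0.491, 0.116, 0.861, -0.068]
wrist_force: [0.2, 0.4, -2.5]
finger_gap: 0.0518
clock 11.1 tcp [ 0.6449 -0.1986  0.1574] F [ 0.2  0.4 -2.5] gap 0.0518 q [-0.51  0.17 -1.03 -0.65  0.2  -0.13]
target [ 0.633 -0.197  0.09 ]  shift cm NOW axes [ 6.41 -0.14  2.41]  turn deg [-0.45 -0.58 -0.1 ]  shift cm AFTER turn axes [ 6.43 -0.15  2.34]
```

```bash
python3 -m inch '[[1.3,0,0.45,0,0,0,4.5],[1.3,0,0.45,0,0,0,4.5],[1.3,0,0.45,0,0,0,4.5],[1.3,0,0.45,0,-0.3,0,4.5],[1.2,-0.1,0.5,0,-0.3,0,4.5]]'; python3 -m inch '[[0,0,0,0,0,0,4.5]]'
python3 m.py '[[0.633,-0.197,0.045],165,-60]'
python3 - <<'E'
from h import *
for n in("scene","top"):
    c=vision.read_camera(n); save(c,f"pics/{n}4.png")
E
```

```text
clock: 11.6
tcp_pos: [0.6595, -0.2071, 0.1027]
orientation: [0.484, 0.116, 0.865, -0.066]
wrist_force: [-0.7, -0.1, -2.3]
finger_gap: 0.0517
clock: 11.7
tcp_pos: [0.6587, -0.207, 0.101]
orientation: [0.483, 0.116, 0.866, -0.065]
wrist_force: [-0.0, 0.9, -2.8]
finger_gap: 0.0517
clock 11.7 tcp [ 0.6587 -0.207   0.101 ] F [-0.   0.9 -2.8] gap 0.0517 q [-0.51  0.33 -1.03 -0.79  0.21 -0.13]
target [ 0.633 -0.197  0.045]  shift cm NOW axes [6.21 0.29 0.6 ]  turn deg [-0.33 -1.7  -0.14]  shift cm AFTER turn axes [6.22 0.3  0.42]
```

View pics/scene4.png

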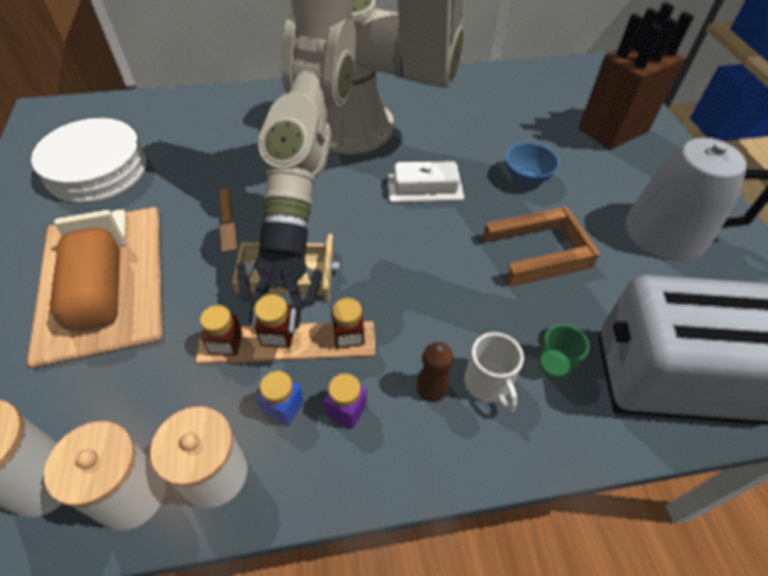

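View pics/top4.png

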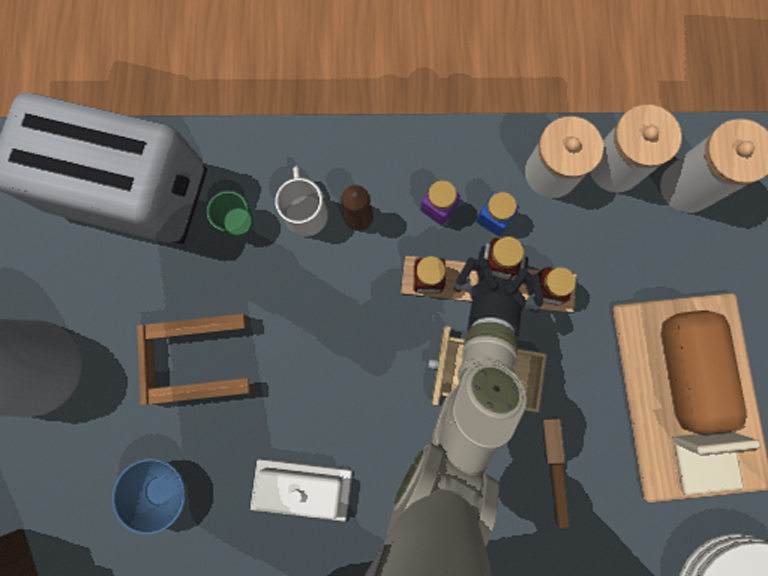

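```bash
python3 -m inch '[[-2.2,0,-1.25,0,0,0,4.5],[-2.2,0,-1.25,0,0,0,4.5],[-2.2,0,-1.25,0,0,0,4.5],[-1.2,0,-0.7,0,0,0,4.5],[0,0,0,0,0,0,4.5]]'
python3 m.py '[[0.675,0.18,0.17],195,-60]'
python3 - <<'E'
from m import *
o,x=np.load("joff.npy");t=rot(195,-60);print(t.apply(x),np.array([.66,.175,.042])-t.apply(o))
E
```

```text
clock: 12.3
tcp_pos: [0.6636, -0.2087, 0.1983]
orientation: [0.487, 0.115, 0.863, -0.067]
wrist_force: [-0.1, -0.2, -1.5]
finger_gap: 0.0513
clock 12.3 tcp [ 0.6636 -0.2087  0.1983] F [-0.1 -0.2 -1.5] gap 0.0513 q [-0.51  0.1  -0.93 -0.47  0.2  -0.13]
target [0.675 0.18  0.17 ]  shift cm NOW axes [ 7.06 37.79 -6.48]  turn deg [-26.23  -1.1  -15.25]  shift cm AFTER turn axes [-3.13 37.25 11.08]
[ 0.00269623 -0.00460078  0.99998578] [0.67516039 0.17925284 0.03187991]
```

```bash
python3 -m inch '[[0,3.7,0,-2.6,-0.1,-1.52,4.5],[0,3.7,0,-2.6,-0.1,-1.52,4.5],[0,3.7,0,-2.6,-0.1,-1.52,4.5],[0,3.7,0,-2.6,-0.1,-1.52,4.5],[0,3.7,0,-2.6,-0.1,-1.52,4.5]]';python3 -m inch '[[0,3.7,0,-2.6,-0.1,-1.52,4.5],[0,3.7,0,-2.6,-0.1,-1.52,4.5],[0,3.7,0,-2.6,-0.1,-1.52,4.5],[0,3.7,0,-2.6,-0.1,-1.52,4.5],[0,3.7,0,-2.6,-0.1,-1.52,4.5]]';python3 -m inch '[[0,0,0,0,0,0,4.5]]'
python3 m.py '[[0.675,0.18,0.12],195,-60]'
```

```text
clock: 12.8
tcp_pos: [0.6913, -0.0244, 0.1917]
orientation: [0.492, 0.002, 0.871, 0.001]
wrist_force: [-0.0, -0.7, -2.3]
finger_gap: 0.0513
clock: 13.3
tcp_pos: [0.6725, 0.159, 0.1924]
orientation: [0.492, -0.111, 0.861, 0.066]
wrist_force: [0.3, -0.3, -1.8]
finger_gap: 0.051
clock: 13.4
tcp_pos: [0.6715, 0.1607, 0.1918]
orientation: [0.491, -0.112, 0.861, 0.067]
wrist_force: [0.3, -0.4, -3.4]
finger_gap: 0.0517
clock 13.4 tcp [0.6715 0.1607 0.1918] F [ 0.3 -0.4 -3.4] gap 0.0517 q [ 0.03  0.11 -0.95 -0.52  0.2  -0.12]
target [0.675 0.18  0.12 ]  shift cm NOW axes [5.76 1.73 4.38]  turn deg [ 0.22 -0.59 -0.26]  shift cm AFTER turn axes [5.8  1.77 4.32]
```

```bash
python3 -m inch '[[1.2,0.4,0.9,0,-0.1,0,4.5],[1.2,0.4,0.9,0,-0.1,0,4.5],[1.2,0.4,0.9,0,-0.1,0,4.5],[1.2,0.4,0.9,0,-0.1,0,4.5],[1.0,0.2,0.7,0,-0.1,0,4.5]]';python3 -m inch '[[0,0,0,0,0,0,4.5]]'
python3 m.py '[[0.6755,0.18,0.036],195,-60]'
python3 - <<'E'
from h import *
for n in("scene","top"):
    c=vision.read_camera(n); save(c,f"pics/{n}5.png")
E
```

```text
clock: 13.9
tcp_pos: [0.6759, 0.1769, 0.1201]
orientation: [0.495, -0.11, 0.859, 0.066]
wrist_force: [0.7, 0.0, -1.8]
finger_gap: 0.0515
clock: 14.0
tcp_pos: [0.6749, 0.1769, 0.1182]
orientation: [0.494, -0.11, 0.86, 0.066]
wrist_force: [0.0, -0.9, -2.3]
finger_gap: 0.0516
clock 14.0 tcp [0.6749 0.1769 0.1182] F [ 0.  -0.9 -2.3] gap 0.0516 q [ 0.07  0.31 -1.02 -0.8   0.16 -0.09]
target [0.6755 0.18   0.036 ]  shift cm NOW axes [7.03 0.24 4.27]  turn deg [-0.07 -0.27 -0.41]  shift cm AFTER turn axes [7.05 0.29 4.24]
```

View pics/scene5.png

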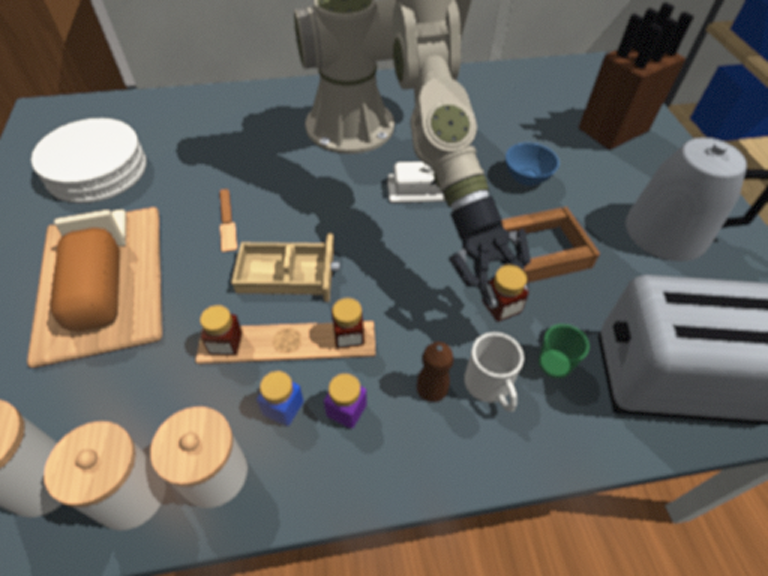

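View pics/top5.png

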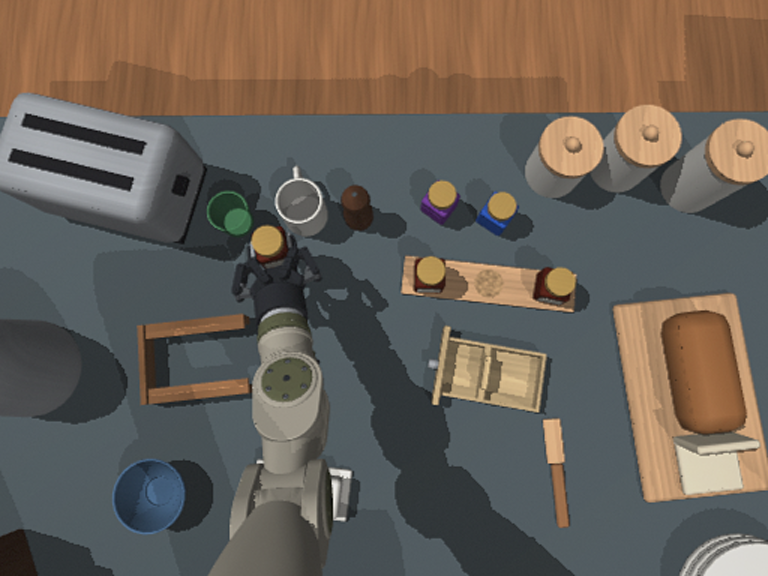

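```bash
python3 -m inch '[[1.3,0,0.75,0,0,0,4.5],[1.3,0,0.75,0,0,0,4.5],[1.3,0.1,0.75,0,0,0,4.5],[1.3,0.1,0.75,0,-0.1,-0.2,4.5],[0.8,0.1,0.5,0,-0.1,-0.2,4.5]]';python3 -m inch '[[0,0,0,0,0,0,4.5]]'
python3 m.py '[[0.6755,0.18,0.033],195,-60]'
```

```text
clock: 14.6
tcp_pos: [0.687, 0.1826, 0.0551]
orientation: [0.495, -0.113, 0.859, 0.064]
wrist_force: [-0.1, -0.7, -1.3]
finger_gap: 0.0516
clock: 14.7
tcp_pos: [0.6863, 0.1827, 0.0541]
orientation: [0.494, -0.113, 0.86, 0.064]
wrist_force: [-0.5, -0.0, -2.1]
finger_gap: 0.0518
clock 14.7 tcp [0.6863 0.1827 0.0541] F [-0.5 -0.  -2.1] gap 0.0518 q [ 0.08  0.51 -1.03 -1.    0.15 -0.09]
target [0.6755 0.18   0.033 ]  shift cm NOW axes [2.38 0.02 0.1 ]  turn deg [-0.07 -0.27  0.03]  shift cm AFTER turn axes [2.38 0.02 0.09]
```

```bash
python3 -m inch '[[0.7,0.3,0.4,0,-0.1,0,4.5],[0.6,0.3,0.4,0,-0.1,0,4.5],[0.4,0,0.2,0,-0.1,0,4.5],[0,0,0,0,0,0,4.5]]'
python3 m.py '[[0.6755,0.18,0.033],195,-60]'
```

```text
clock: 15.1
tcp_pos: [0.6872, 0.1896, 0.0342]
orientation: [0.495, -0.113, 0.859, 0.065]
wrist_force: [0.5, -0.1, -3.4]
finger_gap: 0.0516
clock 15.1 tcp [0.6872 0.1896 0.0342] F [ 0.5 -0.1 -3.4] gap 0.0516 q [ 0.1   0.58 -1.03 -1.07  0.14 -0.08]
target [0.6755 0.18   0.033 ]  shift cm NOW axes [ 0.79 -0.62 -1.13]  turn deg [-0.04 -0.1   0.05]  shift cm AFTER turn axes [ 0.79 -0.62 -1.13]
```

```bash
python3 -m inch '[[0.15,0,0.1,0,0,0,4.5],[0.1,0,0.05,0,0,0,4.5],[0,0,0,0,0,0,4.5]]'
python3 - <<'E'
from h import *
c=vision.read_camera("scene"); save(c,"pics/scene6.png"); P=cloud(c)
m=(abs(P[...,0]-.67)<.06)&(abs(P[...,1]-.18)<.06)&(P[...,2]>.07); q=P[m]; print(len(q),q.min(0),q.max(0),np.median(q[:,2]),q.mean(0))
E
```

```text
clock: 15.4
tcp_pos: [0.6879, 0.1895, 0.0328]
orientation: [0.496, -0.113, 0.858, 0.065]
wrist_force: [-0.2, 0.7, -1.0]
finger_gap: 0.0521
871 [0.61005407 0.12005012 0.07005801] [0.72967903 0.23856313 0.10310008] 0.08251410247037361 [0.65645708 0.17062989 0.08281532]
```

View pics/scene6.png

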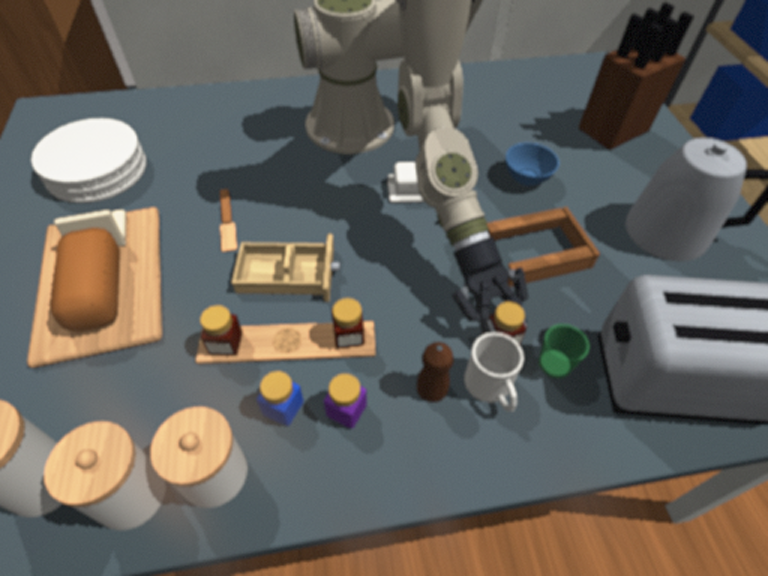

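```bash
python3 -m inch '[[0.1,0,0.05,0,0,0,4.5],[0,0,0,0,0,0,4.5],[0,0,0,0,0,0,4.5]]';python3 -m inch '[[0,0,0,0,0,0,5.5],[0,0,0,0,0,0,6],[0,0,0,0,0,0,6.6],[0,0,0,0,0,0,6.6],[0,0,0,0,0,0,6.6]]'
python3 - <<'E'
from h import *
c=vision.read_camera("scene"); save(c,"pics/scene7.png"); 
E
```

```text
clock: 15.75
tcp_pos: [0.6884, 0.1895, 0.0327]
orientation: [0.497, -0.113, 0.858, 0.065]
wrist_force: [-2.7, 0.1, 6.3]
finger_gap: 0.0515
clock: 16.25
tcp_pos: [0.6874, 0.1894, 0.0308]
orientation: [0.495, -0.113, 0.859, 0.065]
wrist_force: [-0.9, -0.7, 0.1]
finger_gap: 0.0662
```

View pics/scene7.png

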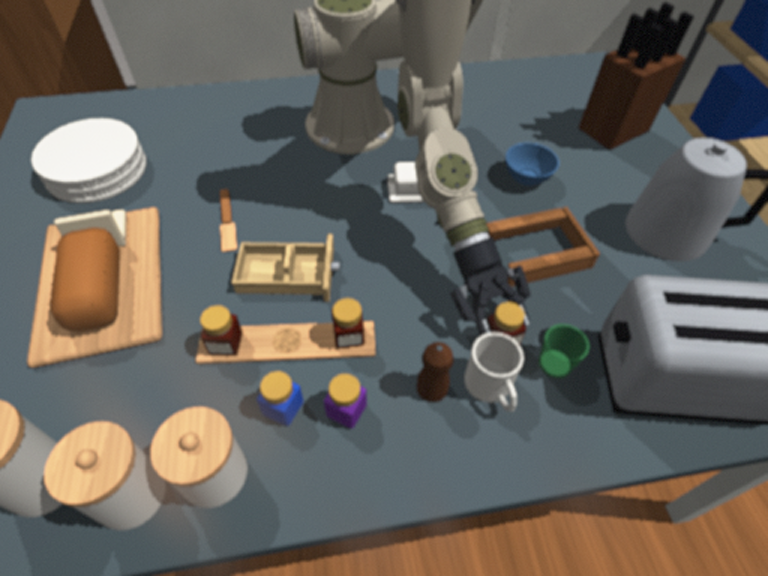

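```bash
python3 - <<'E'
from m import *
o,x=np.load("joff.npy");t=rot(195,-60);print(np.array([.6884,.1895,.0327])+t.apply(o))
E
python3 m.py '[[0.673,0.1855,0.034],195,0]'
python3 -m inch '[[-0.9,0,-0.5,0,0,0,6.8],[0,0,0,0,7.5,0,6.8],[0,0,0,0,7.5,0,6.8],[0,0,0,0,7.5,0,6.8],[0,0,0,0,0,0,6.8]]'
python3 m.py '[[0.673,0.1855,0.034],195,0]'
```

```text
[0.67323961 0.18524716 0.04282009]
clock 16.3 tcp [0.6874 0.1894 0.0309] F [ 0.8 -0.6 -0.2] gap 0.0659 q [ 0.1   0.59 -1.03 -1.09  0.14 -0.08]
target [0.673  0.1855 0.034 ]  shift cm NOW axes [ 0.48 -0.01 -1.45]  turn deg [-7.000e-02  5.995e+01  2.000e-02]  shift cm AFTER turn axes [ 1.49 -0.01 -0.31]
clock: 16.8
tcp_pos: [0.6944, 0.1904, 0.04]
orientation: [0.377, -0.12, 0.917, 0.049]
wrist_force: [1.0, -0.1, 1.3]
finger_gap: 0.0676
clock 16.8 tcp [0.6944 0.1904 0.04  ] F [ 1.  -0.1  1.3] gap 0.0676 q [ 0.11  0.39 -0.79 -0.39  0.1  -0.11]
target [0.673  0.1855 0.034 ]  shift cm NOW axes [ 1.98  0.08 -1.11]  turn deg [-8.000e-02  4.466e+01 -3.000e-02]  shift cm AFTER turn axes [2.19 0.08 0.6 ]
```

```bash
python3 -m inch '[[0.3,0,-0.2,0,7.5,0,6.8],[0.35,0,-0.2,0,7.5,0,6.8],[0.35,0,-0.15,0,7.5,0,6.8],[0.35,0,-0.1,0,7.5,0,6.8],[0,0,0,0,0,0,6.8]]'
python3 m.py '[[0.673,0.1855,0.034],195,0]'
```

```text
clock: 17.3
tcp_pos: [0.6851, 0.1874, 0.0329]
orientation: [0.158, -0.128, 0.979, 0.02]
wrist_force: [1.4, 0.1, 1.5]
finger_gap: 0.0681
clock 17.3 tcp [0.6851 0.1874 0.0329] F [1.4 0.1 1.5] gap 0.0681 q [ 0.14  0.47 -0.3   0.48  0.04 -0.12]
target [0.673  0.1855 0.034 ]  shift cm NOW axes [ 1.12  0.13 -0.48]  turn deg [-0.05 18.33 -0.1 ]  shift cm AFTER turn axes [ 1.21  0.13 -0.11]
```

```bash
python3 -m inch '[[0.5,0.1,-0.2,0,7,0,6.8],[0.5,0,-0.15,0,7,0,6.8],[0.2,0,0,0,4.3,0,6.8],[0,0,0,0,0,0,6.8],[0,0,0,0,0,0,6.8]]'
python3 m.py '[[0.673,0.1855,0.034],195,0]'
python3 - <<'E'
from h import *
for n in("scene","top"):
    c=vision.read_camera(n); save(c,f"pics/{n}8.png")
E
```

```text
clock: 17.8
tcp_pos: [0.6685, 0.1845, 0.0295]
orientation: [-0.001, -0.13, 0.992, -0.0]
wrist_force: [-1.2, -0.1, -0.7]
finger_gap: 0.0684
clock 17.8 tcp [0.6685 0.1845 0.0295] F [-1.2 -0.1 -0.7] gap 0.0684 q [ 0.15  0.65  0.08  1.   -0.   -0.11]
target [0.673  0.1855 0.034 ]  shift cm NOW axes [-0.46 -0.02 -0.45]  turn deg [ 0.   -0.1  -0.11]  shift cm AFTER turn axes [-0.46 -0.03 -0.45]
```

View pics/scene8.png

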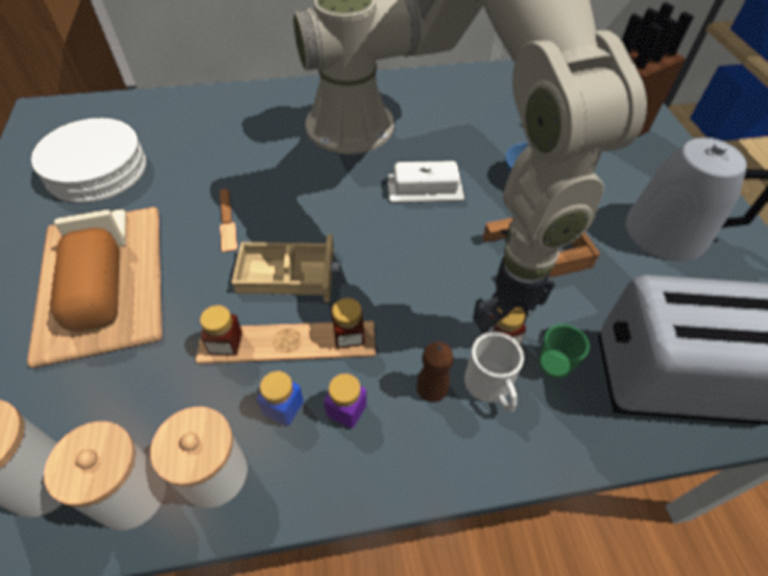

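```bash
python3 -m inch '[[-0.45,0,-0.2,0,0,0,6.8],[0,0,0,0,0,0,4.5],[0,0,0,0,0,0,4.5],[0,0,0,0,0,0,4.5],[0,0,0,0,0,0,4.5]]' 45;python3 -m inch '[[0,0,0,0,0,0,4.5],[0,0,0,0,0,0,4.5],[0,0,-1,0,0,0,4.5],[0,0,-3,0,0,0,4.5],[0,0,-4,0,0,0,4.5]]';python3 -m inch '[[0,0,-4,0,0,0,4.5],[0,0,-4,0,0,0,4.5],[0,0,0,0,0,0,4.5]]'
python3 m.py '[[0.6177,-0.193,0.17],168,0]'
python3 - <<'E'
from h import *
for n in("scene","top"):
    c=vision.read_camera(n); save(c,f"pics/{n}9.png")
E
```

```text
clock: 18.4
tcp_pos: [0.6734, 0.1857, 0.0357]
orientation: [-0.001, -0.13, 0.992, -0.0]
wrist_force: [-0.3, 1.0, 4.8]
finger_gap: 0.0508
clock: 18.9
tcp_pos: [0.6704, 0.1854, 0.1123]
orientation: [-0.006, -0.13, 0.992, -0.0]
wrist_force: [1.4, 0.5, -3.3]
finger_gap: 0.051
clock: 19.2
tcp_pos: [0.6761, 0.1864, 0.202]
orientation: [0.003, -0.13, 0.992, -0.0]
wrist_force: [1.3, -1.1, -1.0]
finger_gap: 0.0511
clock 19.2 tcp [0.6761 0.1864 0.202 ] F [ 1.3 -1.1 -1. ] gap 0.0511 q [ 0.15  0.57  0.38  1.37 -0.   -0.11]
target [ 0.6177 -0.193   0.17  ]  shift cm NOW axes [ 15.42 -35.16   3.14]  turn deg [2.000e-02 3.600e-01 2.691e+01]  shift cm AFTER turn axes [ -2.18 -38.32   3.2 ]
```

View pics/scene9.png

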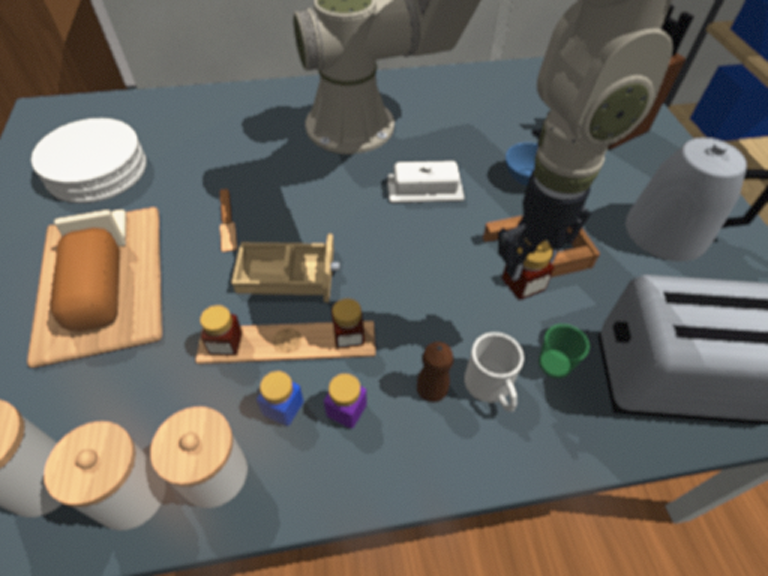

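```bash
python3 -m inch '[[0,-3.7,0,0,0,2.7,4.5],[0,-3.7,0,0,0,2.7,4.5],[0,-3.7,0,0,0,2.7,4.5],[0,-3.7,0,0,0,2.7,4.5],[0,-3.7,0,0,0,2.7,4.5]]';python3 -m inch '[[0,-3.7,0,0,0,2.7,4.5],[0,-3.7,0,0,0,2.7,4.5],[0.3,-3.7,0,0,0,2.7,4.5],[0.5,-3.7,0,0,0,2.7,4.5],[0.5,-3.7,0,0,0,2.7,4.5]]';python3 -m inch '[[0,0,0,0,0,0,4.5],[0,0,0,0,0,0,4.5]]';
python3 m.py '[[0.6177,-0.193,0.11],168,0]'
```

```text
clock: 19.8
tcp_pos: [0.7024, 0.0026, 0.1914]
orientation: [-0.005, -0.011, 1.0, -0.0]
wrist_force: [-0.4, 0.5, -2.2]
finger_gap: 0.0513
clock: 20.3
tcp_pos: [0.6763, -0.1797, 0.1917]
orientation: [-0.005, 0.106, 0.994, -0.0]
wrist_force: [-0.2, 0.1, -1.4]
finger_gap: 0.0513
clock: 20.5
tcp_pos: [0.6765, -0.1795, 0.1925]
orientation: [-0.004, 0.106, 0.994, -0.0]
wrist_force: [0.5, -0.0, -2.2]
finger_gap: 0.0515
clock 20.5 tcp [ 0.6765 -0.1795  0.1925] F [ 0.5 -0.  -2.2] gap 0.0515 q [-0.37  0.59  0.37  1.37 -0.   -0.16]
target [ 0.6177 -0.193   0.11  ]  shift cm NOW axes [ 5.39 -2.56  8.29]  turn deg [-0.05 -0.47 -0.22]  shift cm AFTER turn axes [ 5.47 -2.55  8.25]
```

```bash
python3 -m inch '[[1.8,-0.8,0,0,0,0,4.5],[1.8,-0.9,0,0,-0.4,0,4.5],[1.8,-0.9,0,0,0,0,4.5],[0,0,4,0,0,0,4.5],[0,0,4,0,0,0,4.5]]';python3 -m inch '[[0,0,0,0,0,0,4.5],[0,0,0,0,0,0,4.5]]';
python3 m.py '[[0.6177,-0.193,0.0457],168,0]'
python3 - <<'E'
from h import *
for n in("scene","top"):
    c=vision.read_camera(n); save(c,f"pics/{n}10.png")
    print([np.round(t["location"]) for t in tip_of(c,"gap")],proj(c,[.6177,-.193,.01]))
E
```

```text
clock: 21.0
tcp_pos: [0.6205, -0.1919, 0.1152]
orientation: [0.003, 0.104, 0.995, -0.001]
wrist_force: [0.8, -0.3, -3.1]
finger_gap: 0.0511
clock: 21.2
tcp_pos: [0.6192, -0.1914, 0.1143]
orientation: [-0.0, 0.105, 0.995, -0.0]
wrist_force: [1.1, -0.7, -2.5]
finger_gap: 0.0509
clock 21.2 tcp [ 0.6192 -0.1914  0.1143] F [ 1.1 -0.7 -2.5] gap 0.0509 q [-0.42  0.51  0.05  1.11 -0.   -0.21]
target [ 0.6177 -0.193   0.0457]  shift cm NOW axes [ 0.11 -0.18  6.86]  turn deg [-0.06 -0.02 -0.  ]  shift cm AFTER turn axes [ 0.11 -0.19  6.86]
[array([189., 222.])] [192.01220472 225.86925834]
[] [324.65888008 188.19487641]
```

View pics/scene10.png

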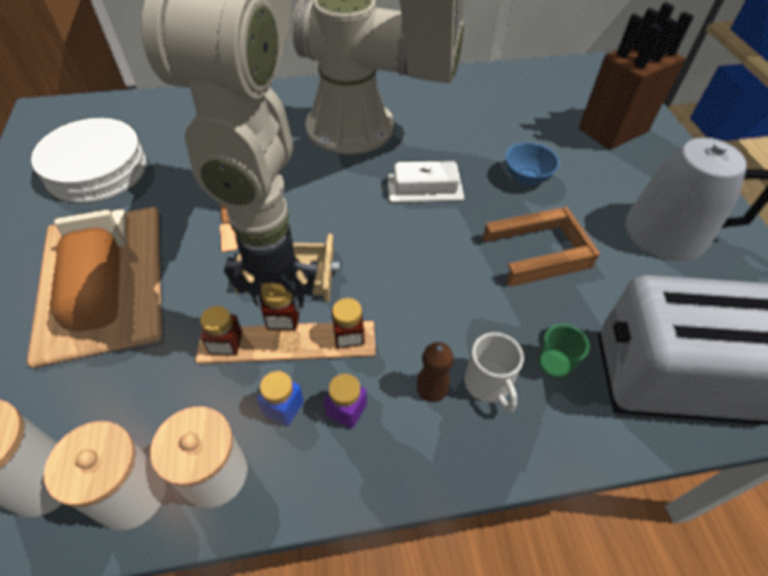

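```bash
python3 -m inch '[[0.1,-0.2,2,0,0,0,4.5],[0,0,2,0,0,0,4.5],[0,0,1.5,0,0,0,4.5],[0,0,0.8,0,0,0,4.5],[0,0,0.4,0,0,0,4.5]]';python3 -m inch '[[0,0,0.1,0,0,0,4.5],[0,0,0.1,0,0,0,4.5],[0,0,0,0,0,0,4.5]]';
python3 m.py '[[0.6177,-0.193,0.0457],168,0]'
```

```text
clock: 21.9
tcp_pos: [0.6193, -0.1951, 0.0487]
orientation: [0.002, 0.105, 0.994, -0.001]
wrist_force: [-0.4, 0.3, -2.2]
finger_gap: 0.0512
clock: 22.2
tcp_pos: [0.6194, -0.1952, 0.0471]
orientation: [0.002, 0.105, 0.994, -0.001]
wrist_force: [-0.1, -0.5, -2.2]
finger_gap: 0.0509
clock 22.2 tcp [ 0.6194 -0.1952  0.0471] F [-0.1 -0.5 -2.2] gap 0.0509 q [-0.43  0.56 -0.05  0.96 -0.   -0.22]
target [ 0.6177 -0.193   0.0457]  shift cm NOW axes [0.21 0.18 0.14]  turn deg [-0.13  0.27 -0.1 ]  shift cm AFTER turn axes [0.21 0.18 0.14]
```

```bash
python3 -m inch '[[0.1,0.1,0.1,0,0,0,4.5],[0,0,0.1,0,0,0,4.5],[0,0,0,0,0,0,4.5]]';python3 m.py '[[0.6177,-0.193,0.0457],168,0]'
```

```text
clock: 22.5
tcp_pos: [0.6187, -0.1939, 0.0458]
orientation: [0.002, 0.105, 0.994, -0.001]
wrist_force: [-1.4, -0.2, 5.1]
finger_gap: 0.0509
clock 22.5 tcp [ 0.6187 -0.1939  0.0458] F [-1.4 -0.2  5.1] gap 0.0509 q [-0.43  0.55 -0.05  0.96 -0.   -0.22]
target [ 0.6177 -0.193   0.0457]  shift cm NOW axes [0.11 0.07 0.01]  turn deg [-0.13  0.3  -0.09]  shift cm AFTER turn axes [0.11 0.07 0.01]
```

Touching (+5 N). Release and rise.

```bash
python3 -m inch '[[0,0,0,0,0,0,5.5],[0,0,0,0,0,0,6],[0,0,0,0,0,0,6.8],[0,0,0,0,0,0,6.8],[0,0,0,0,0,0,6.8]]';python3 -m inch '[[0,0,-1.5,0,0,0,6.8],[0,0,-3,0,0,0,6.8],[0,0,-4,0,0,0,6.8],[0,0,-4,0,0,0,6.8],[0,0,-3,0,0,0,6.8]]'; python3 - <<'E'
from h import *
import pickle
for n in("scene","top"):
    c=vision.read_camera(n); save(c,f"pics/{n}11.png"); pickle.dump(c,open(n+"11.pkl","wb")); P=cloud(c)
    for a,b in ((-.35,-.25),(-.24,-.15),(-.14,-.04)):
        m=(P[...,0]>.56)&(P[...,0]<.66)&(P[...,1]>a)&(P[...,1]<b)&(P[...,2]>.085)&(P[...,2]<.11);q=P[m]
        if len(q): print(n,len(q),cv2.minAreaRect(q[:,:2].astype(np.float32)*1000)[:2],np.median(q[:,2]))
E
```

```text
clock: 23.0
tcp_pos: [0.618, -0.1938, 0.0441]
orientation: [0.002, 0.105, 0.994, -0.001]
wrist_force: [0.2, -0.3, -0.6]
finger_gap: 0.0677
clock: 23.5
tcp_pos: [0.6182, -0.1936, 0.2021]
orientation: [0.003, 0.105, 0.994, -0.002]
wrist_force: [0.1, 0.3, 0.0]
finger_gap: 0.0679
scene 273 ((610.0432739257812, -300.61358642578125), (46.24197769165039, 45.90842819213867)) 0.09234114295168805
scene 268 ((621.1627197265625, -194.32131958007812), (47.0197639465332, 47.18318176269531)) 0.09226301202257231
scene 259 ((629.68994140625, -86.55000305175781), (44.98789978027344, 47.43259048461914)) 0.09218139752612209
top 107 ((624.3072509765625, -181.0489959716797), (18.081661224365234, 43.08150863647461)) 0.09322865712970363
top 289 ((624.7738037109375, -86.19589233398438), (45.09275817871094, 45.74237823486328)) 0.0931833539401894
```

View pics/scene11.png

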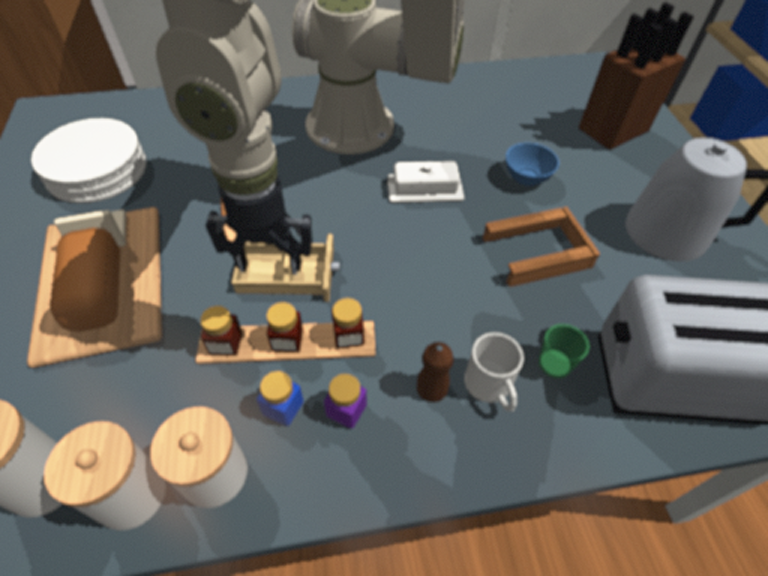

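```bash
cat > fit.py <<'E'
from h import *
import pickle
from scipy.optimize import minimize
def dbox(q,rects):
    ds=[]
    for x0,x1,y0,y1 in rects:
        dx=np.maximum(np.maximum(x0-q[:,0],q[:,0]-x1),0);dy=np.maximum(np.maximum(y0-q[:,1],q[:,1]-y1),0);ds.append(np.hypot(dx,dy))
    return np.min(ds,0)
def fill(rects,step=.003):
    o=[]
    for x0,x1,y0,y1 in rects:
        g=np.meshgrid(np.arange(x0,x1+1e-6,step),np.arange(y0,y1+1e-6,step));o.append(np.stack(g,-1).reshape(-1,2))
    return np.concatenate(o)
from scipy.spatial import cKDTree
def fit(pts,rects,x0):
    def cost(p):
        total=0
        c,s=np.cos(p[2]),np.sin(p[2])
        for P,R in zip(pts,rects):
            q=(P-p[:2])@np.array([[c,-s],[s,c]])
            total+=np.mean(np.minimum(dbox(q,R),.01)**2)
            d,_=cKDTree(q).query(fill(R)); total+=np.mean(np.minimum(d,.01)**2)
        return total*1e6
    best=None
    for da in (-.05,0,.05):
        r=minimize(cost,np.array(x0)+[0,0,da],method="Nelder-Mead",options=dict(initial_simplex=np.array(x0)+np.array([[0,0,da],[.006,0,da],[0,.006,da],[0,0,da+.06]]),xatol=1e-5,fatol=1e-4))
        if best is None or r.fun<best.fun: best=r
    return best.x,best.fun
FR=[(-.085,.093,.043,.068),(-.085,.093,-.068,-.043),(.085,.093,-.068,.068)]
WALL=[(-.085,.085,.045,.05),(-.085,.085,-.05,-.045),(.08,.085,-.05,.05)]
PAN=[(-.095,-.085,-.068,.068)]
RIB=[(-.02,-.01,-.028,.028)]
def sel(P,c,r,z0,z1):
    m=(np.hypot(P[...,0]-c[0],P[...,1]-c[1])<r)&(P[...,2]>z0)&(P[...,2]<z1); return P[m][:,:2]
def sets(c,P,draw,frame):
    out={}
    if frame is not None: out["frame"]=fit([sel(P,frame,.125,.036,.05)],[FR],[frame[0],frame[1],np.radians(96)])
    return out
if __name__=="__main__":
    fr=[];dr=[]
    for n in ("top0","scene0"):
        c=pickle.load(open(n+".pkl","rb"));P=cloud(c)
        f=fit([sel(P,(.484,.32),.125,.036,.05)],[FR],[.484,.32,np.radians(96)])
        dc=(.457,-.19)
        def near(q,lo,hi):
            t=np.radians(-99);d=np.array([np.cos(t),np.sin(t)]);u=(q-np.array(dc))@d;w=(q-np.array(dc))@np.array([-d[1],d[0]]);return q[(u>lo)&(u<hi)&(abs(w)<.085)]
        w=near(sel(P,dc,.13,.029,.037),-.083,.1); p=near(sel(P,dc,.13,.039,.049),-.11,-.07); r=near(sel(P,dc,.13,.05,.06),-.04,.02)
        print(len(w),len(p),len(r))
        d=fit([p,r,w],[PAN,RIB,WALL],[dc[0],dc[1],np.radians(-99)])
        for k,v in (("frame",f),("drawer",d)): print(n,k,v[0][:2].round(4),np.degrees(v[0][2]).round(2),round(v[1],2))
        fr.append(f[0]);dr.append(d[0])
    print("avg",np.mean(fr,0),np.degrees(np.mean(fr,0)[2]),np.mean(dr,0),np.degrees(np.mean(dr,0)[2]))
E
python3 fit.py
```

```text
402 206 89
top0 frame [0.4815 0.3189] 96.08 1.64
top0 drawer [ 0.4552 -0.1935] -100.03 15.39
316 128 55
scene0 frame [0.4872 0.3172] 96.07 2.85
scene0 drawer [ 0.4598 -0.1947] -100.0 17.23
avg [0.48435614 0.3180701  1.67686664] 96.07738111201812 [ 0.45746322 -0.19410851 -1.74564898] -100.01831926346267
```

```bash
for i in 1 2 3 4; do python3 -m inch '[[0,0,0,0,0,8.5,4.5],[0,0,0,0,0,8.5,4.5],[0,0,0,0,0,8.5,4.5],[0,0,0,0,0,8.5,4.5],[0,0,0,0,0,8.5,4.5]]' >/dev/null; done;  python3 -m inch '[[0,0,0,0,0,8,4.5],[0,0,0,0,0,0,4.5]]' ; python3 m.py '[[0.4601,-0.1793,0.09],-10,0]'
```

```text
clock: 25.8
tcp_pos: [0.6173, -0.1932, 0.1983]
orientation: [0.001, 0.996, -0.088, 0.001]
wrist_force: [-0.0, 1.3, 0.0]
finger_gap: 0.045
clock 25.8 tcp [ 0.6173 -0.1932  0.1983] F [-0.   1.3  0. ] gap 0.045 q [-0.43  0.46  0.19  1.29 -0.    2.89]
target [ 0.4601 -0.1793  0.09  ]  shift cm NOW axes [-15.74   1.37  10.8 ]  turn deg [ 0.11 -0.12 -0.12]  shift cm AFTER turn axes [-15.72   1.36  10.83]
```

```bash
python3 -m inch '[[-4,0.35,0,0,0,0,5],[-4,0.35,0,0,0,0,5],[-4,0.35,0,0,0,0,5],[-3.7,0.3,0,0,0,0,5],[0,0,3.5,0,0,0,5]]' ;python3 -m inch '[[0,0,3.5,0,0,0,5],[0,0,3,0,0,0,5],[0,0,0,0,0,0,5],[0,0,0,0,0,0,5]]' ; python3 m.py '[[0.4601,-0.1793,0.026],-10,0]'
python3 - <<'E'
from h import *
for n in("scene","top"):
    c=vision.read_camera(n); save(c,f"pics/{n}12.png")
    for l,z in dict(drawer_mid=.038,drawer_front=.022).items():
        for t in tip_of(c,l): print(l,round(t["confidence"],2),np.round(t["location"]),atz(c,t["location"],z)[:2].round(3))
    if n=="scene": s=c
x=s["pixels"][130:230,130:260,::-1]; cv2.imwrite("pics/z12.png",cv2.resize(x,None,fx=6,fy=6,interpolation=cv2.INTER_CUBIC))
E
```

```text
clock: 26.3
tcp_pos: [0.4593, -0.1796, 0.1672]
orientation: [0.003, 0.996, -0.087, 0.004]
wrist_force: [2.4, -1.1, -0.2]
finger_gap: 0.0503
clock: 26.7
tcp_pos: [0.4606, -0.1791, 0.0988]
orientation: [0.001, 0.996, -0.087, 0.001]
wrist_force: [0.8, -1.0, 0.4]
finger_gap: 0.0499
clock 26.7 tcp [ 0.4606 -0.1791  0.0988] F [ 0.8 -1.   0.4] gap 0.0499 q [-0.53  0.24 -0.39  0.94 -0.    2.78]
target [ 0.4601 -0.1793  0.026 ]  shift cm NOW axes [-0.06  0.01  7.28]  turn deg [ 0.09 -0.11  0.01]  shift cm AFTER turn axes [-0.04  0.02  7.28]
drawer_mid 0.58 [185. 176.] [ 0.465 -0.198]
drawer_front 0.6 [217. 180.] [ 0.481 -0.11 ]
drawer_mid 0.67 [327. 249.] [ 0.455 -0.191]
drawer_front 0.58 [294. 241.] [ 0.476 -0.106]
```

View pics/z12.png

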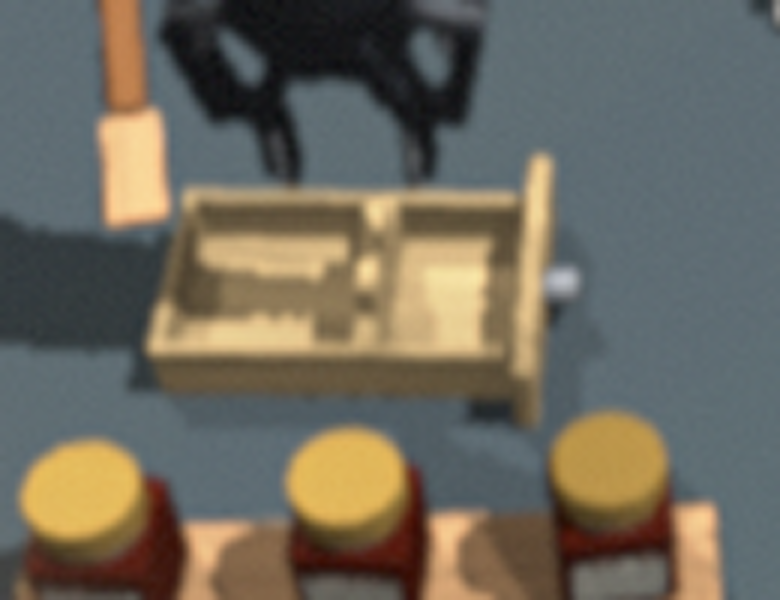

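```bash
python3 -m inch '[[0,0,2,0,0,0,5],[0,0,2,0,0,0,5],[0,0,1.5,0,0,0,5],[0,0,1.2,0,0,0,5],[0,0,0.5,0,0,0,5]]' ;python3 -m inch '[[0,0,0,0,0,0,0],[0,0,0,0,0,0,0],[0,0,0,0,0,0,0],[0,0,0,0,0,0,0],[0,0,0,0,0,0,0]]' 70;python3 -m inch '[[0,0,0,0,0,0,0],[0,0,0,0,0,0,0]]'; python3 m.py '[[0.4601,-0.1793,0.026],-10,0]'
```

```text
clock: 27.5
tcp_pos: [0.4609, -0.1794, 0.0261]
orientation: [0.001, 0.996, -0.088, 0.001]
wrist_force: [-0.9, -0.4, 0.8]
finger_gap: 0.05
clock: 28.0
tcp_pos: [0.462, -0.18, 0.0277]
orientation: [0.002, 0.996, -0.088, 0.002]
wrist_force: [0.1, 1.3, 6.2]
finger_gap: 0.0091
clock: 28.2
tcp_pos: [0.462, -0.18, 0.0277]
orientation: [0.002, 0.996, -0.088, 0.002]
wrist_force: [0.4, 0.2, 5.6]
finger_gap: 0.0088
clock 28.2 tcp [ 0.462  -0.18    0.0277] F [0.4 0.2 5.6] gap 0.0088 q [-0.53  0.32 -0.49  0.76 -0.    2.78]
target [ 0.4601 -0.1793  0.026 ]  shift cm NOW axes [-0.2  -0.04  0.17]  turn deg [ 0.15 -0.3  -0.1 ]  shift cm AFTER turn axes [-0.2  -0.04  0.17]
```

```bash
python3 -m inch '[[0,0,-1.5,0,0,0,0],[0,0,-3,0,0,0,0],[0,0,-3,0,0,0,0],[0,0,-3,0,0,0,0],[0,0,-2.5,0,0,0,0]]' ;python3 -m inch '[[0,0,0,0,0,0,0]]'; python3 m.py '[[0.47,0.03,0.155],-10,0]'
python3 - <<'E'
from h import *
for n in("scene","top"):
    c=vision.read_camera(n); save(c,f"pics/{n}13.png")
E
```

```text
clock: 28.7
tcp_pos: [0.4602, -0.179, 0.1575]
orientation: [0.001, 0.996, -0.088, 0.001]
wrist_force: [0.5, -0.7, -5.0]
finger_gap: 0.0086
clock: 28.8
tcp_pos: [0.4624, -0.1802, 0.1595]
orientation: [0.002, 0.996, -0.088, 0.004]
wrist_force: [0.5, -0.9, -4.3]
finger_gap: 0.0092
clock 28.8 tcp [ 0.4624 -0.1802  0.1595] F [ 0.5 -0.9 -4.3] gap 0.0092 q [-0.53  0.19 -0.3   1.08 -0.    2.78]
target [0.47  0.03  0.155]  shift cm NOW axes [ -2.94 -20.83   0.34]  turn deg [ 0.23 -0.47 -0.1 ]  shift cm AFTER turn axes [ -2.91 -20.83   0.45]
```

View pics/scene13.png

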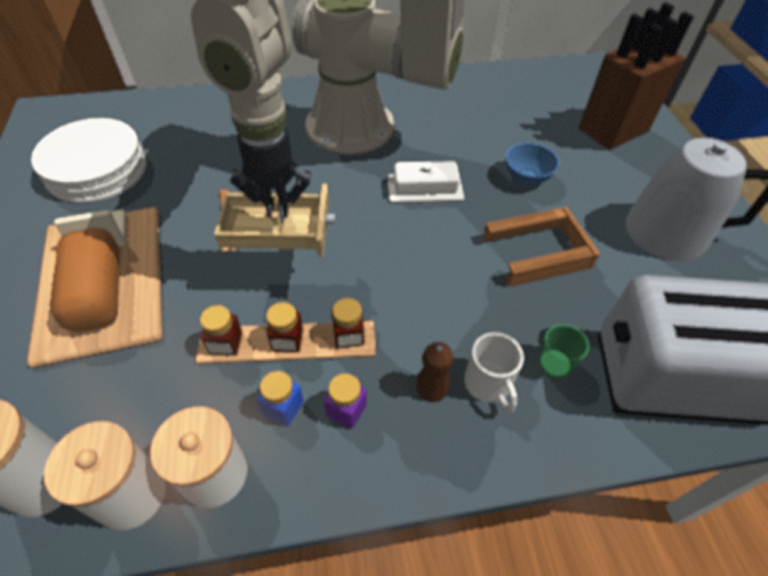

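```bash
python3 -m inch '[[-0.1,-3.5,0,0,0,0,0],[-0.1,-4,0,0,0,0,0],[-0.1,-4,0,0,0,0,0],[-0.1,-4,0,0,0,0,0],[-0.1,-4,0,0,0,0,0]]' ;python3 -m inch '[[0,-3.5,0,0,0,0,0],[0,0,0,0,0,-6,0],[0,0,0,0,0,-8,0],[0,0,0,0,0,-8,0],[0,0,0,0,0,-8,0]]'; for i in 1 2 3 ; do python3 -m inch '[[0,0,0,0,0,-8,0],[0,0,0,0,0,-8,0],[0,0,0,0,0,-8,0],[0,0,0,0,0,-8,0],[0,0,0,0,0,-8,0]]'; done; python3 m.py '[[0.5061,0.1142,0.1],186.1,0]'
python3 - <<'E'
from h import *
for n in("scene","top"):
    c=vision.read_camera(n); save(c,f"pics/{n}14.png")
E
```

```text
clock: 29.4
tcp_pos: [0.4865, 0.0055, 0.1536]
orientation: [-0.004, 0.997, -0.079, -0.0]
wrist_force: [0.5, 0.2, -5.4]
finger_gap: 0.0091
clock: 29.9
tcp_pos: [0.4903, 0.0188, 0.1546]
orientation: [-0.01, 0.981, 0.195, 0.003]
wrist_force: [0.2, 0.3, -3.8]
finger_gap: 0.0087
clock: 30.4
tcp_pos: [0.4903, 0.0187, 0.1546]
orientation: [-0.008, 0.855, 0.518, 0.006]
wrist_force: [0.1, 0.7, -5.1]
finger_gap: 0.0087
clock: 30.9
tcp_pos: [0.4903, 0.0187, 0.1546]
orientation: [-0.005, 0.626, 0.779, 0.009]
wrist_force: [-0.4, 0.6, -5.1]
finger_gap: 0.0089
clock: 31.4
tcp_pos: [0.4903, 0.0187, 0.1546]
orientation: [-0.002, 0.322, 0.947, 0.01]
wrist_force: [-1.0, 0.8, -3.7]
finger_gap: 0.0087
clock 31.4 tcp [0.4903 0.0187 0.1546] F [-1.   0.8 -3.7] gap 0.0087 q [-0.14  0.19 -0.31  1.07  0.02  0.52]
target [0.5061 0.1142 0.1   ]  shift cm NOW axes [4.51 8.43 5.66]  turn deg [  1.21  -0.18 -43.66]  shift cm AFTER turn axes [-2.59  9.33  5.46]
```

View pics/scene14.png

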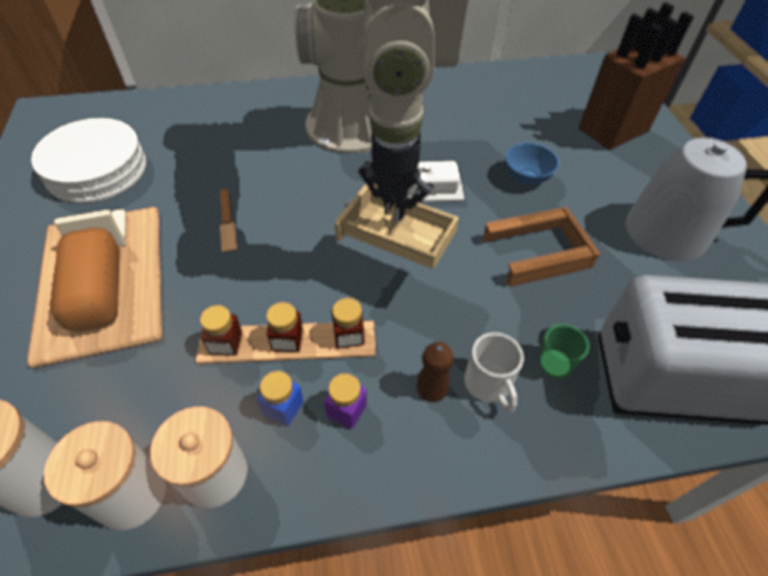

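```bash
python3 -m inch '[[0,0,0,0.2,0,-8,0],[0,0,0,0.2,0,-8,0],[0,0,0,0.2,0,-8,0],[0,0,0,0.2,0,-8,0],[0,0,0,0.2,0,-8,0]]' ;python3 -m inch '[[0,0,0,0.2,-0.2,-3.7,0],[-0.6,2.2,0,0,0,0,0],[-0.6,2.2,0,0,0,0,0],[-0.6,2.2,0,0,0,0,0],[-0.6,2,0,0,0,0,0]]'; python3 -m inch '[[0,0,0,0,0,0,0]]'; python3 m.py '[[0.5061,0.1142,0.1],186.1,0]'
cat > dp.py <<'E'
from fit import *
import sys
# drawer pose from both views, given raise h and guess
def run(tag,guess,h=0,frame=True):
    D=[];F=[]
    for n in("scene","top"):
        c=vision.read_camera(n); save(c,f"pics/{n}{tag}.png"); pickle.dump(c,open(f"{n}{tag}.pkl","wb"));P=cloud(c)
        dc=np.array(guess[:2]);t=np.radians(guess[2]);d=np.array([np.cos(t),np.sin(t)])
        def near(q,lo,hi,wm=.075):
            u=(q-dc)@d;w=(q-dc)@np.array([-d[1],d[0]]);return q[(u>lo)&(u<hi)&(abs(w)<wm)]
        p=near(sel(P,dc,.14,.039+h,.049+h),-.105,-.075); 
        w=near(sel(P,dc,.14,.028+h,.038+h),-.08,.1,.06)
        print(n,len(p),len(w))
        try:
            v=fit([p,w],[PAN,WALL],[dc[0],dc[1],t]); print(n,"drawer",v[0][:2].round(4),np.degrees(v[0][2]).round(2),round(v[1],2)); D.append(v[0])
        except Exception as e: print(e)
        q=P[(np.hypot(P[...,0]-dc[0],P[...,1]-dc[1])<.12)]
        for nm,S in (("panel z",near(q[q[:,2]>h+.036][:,:2],-.1,-.085)),):pass
    print("avg",np.mean(D,0)[:2],np.degrees(np.mean(D,0)[2]))
if __name__=="__main__": run(sys.argv[1],[float(a) for a in sys.argv[2:5]],float(sys.argv[5]))
E
python3 dp.py 15 0.5045 0.1292 96.1 0.127
```

```text
clock: 32.0
tcp_pos: [0.4907, 0.0189, 0.1554]
orientation: [-0.001, -0.02, 1.0, 0.002]
wrist_force: [-0.5, -1.0, -5.2]
finger_gap: 0.0092
clock: 32.5
tcp_pos: [0.5059, 0.1077, 0.1555]
orientation: [0.001, -0.049, 0.999, 0.0]
wrist_force: [0.2, -0.5, -5.1]
finger_gap: 0.0089
clock: 32.6
tcp_pos: [0.5063, 0.1089, 0.1555]
orientation: [0.002, -0.051, 0.999, 0.001]
wrist_force: [-1.1, -0.1, -5.4]
finger_gap: 0.0091
clock 32.6 tcp [0.5063 0.1089 0.1555] F [-1.1 -0.1 -5.4] gap 0.0091 q [ 0.06  0.24 -0.25  1.08  0.   -0.05]
target [0.5061 0.1142 0.1   ]  shift cm NOW axes [-0.02  0.52  5.55]  turn deg [ 0.08  0.18 -0.29]  shift cm AFTER turn axes [-0.04  0.53  5.55]
scene 168 347
scene drawer [0.5098 0.1237] 95.76 37.12
top 261 165
top drawer [0.5071 0.1234] 95.22 71.65
avg [0.50844939 0.1235555 ] 95.4921754000529
```

View pics/scene15.png

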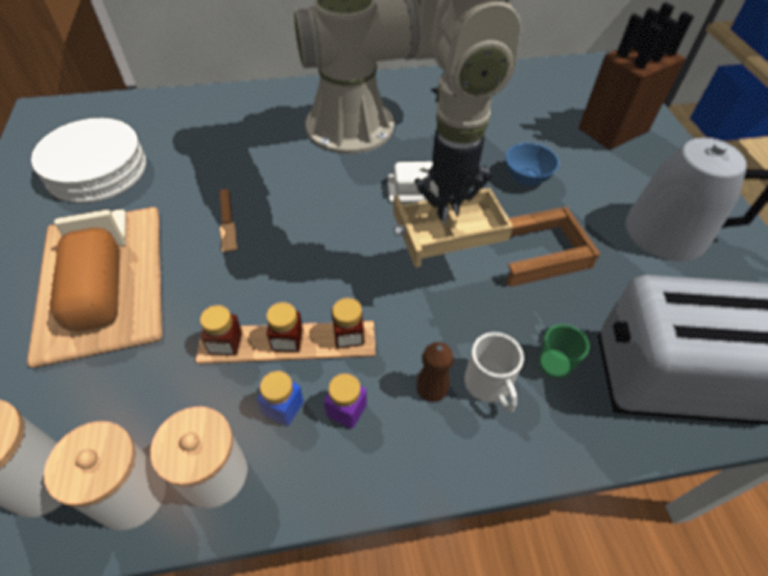

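View pics/top15.png

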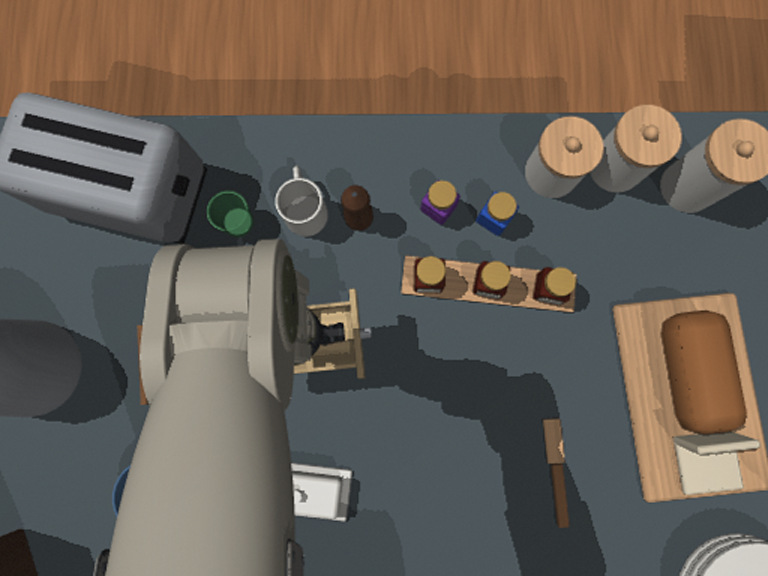

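```bash
python3 -m inch '[[0.1,0,3,0,0,-0.1,0],[0.1,0,3,0,0,-0.1,0],[0.05,0,3,0,0,-0.1,0],[0,0,1.8,0,0,0,0],[0,0,1,0,0,0,0]]' ; python3 -m inch '[[0,0,0.3,0,0,0,0],[0,0,0,0,0,0,0]]'; python3 m.py '[[0.5038,0.1142,0.028],186.1,0]'; python3 dp.py 16 0.505 0.1236 96.1 0.006
```

```text
clock: 33.2
tcp_pos: [0.5027, 0.1059, 0.0365]
orientation: [0.0, -0.052, 0.999, 0.0]
wrist_force: [-0.7, 0.1, -5.3]
finger_gap: 0.0087
clock: 33.4
tcp_pos: [0.5047, 0.1066, 0.0358]
orientation: [0.002, -0.053, 0.999, 0.0]
wrist_force: [0.1, -0.4, -5.2]
finger_gap: 0.0088
clock 33.4 tcp [0.5047 0.1066 0.0358] F [ 0.1 -0.4 -5.2] gap 0.0088 q [ 0.05  0.34 -0.43  0.8   0.   -0.05]
target [0.5038 0.1142 0.028 ]  shift cm NOW axes [0.01 0.77 0.78]  turn deg [0.01 0.26 0.01]  shift cm AFTER turn axes [0.01 0.77 0.78]
scene 147 303
scene drawer [0.5088 0.1215] 95.83 34.07
top 205 101
top drawer [0.5053 0.1226] 95.69 69.36
avg [0.50705047 0.12200408] 95.75864397629361
```

View pics/scene16.png

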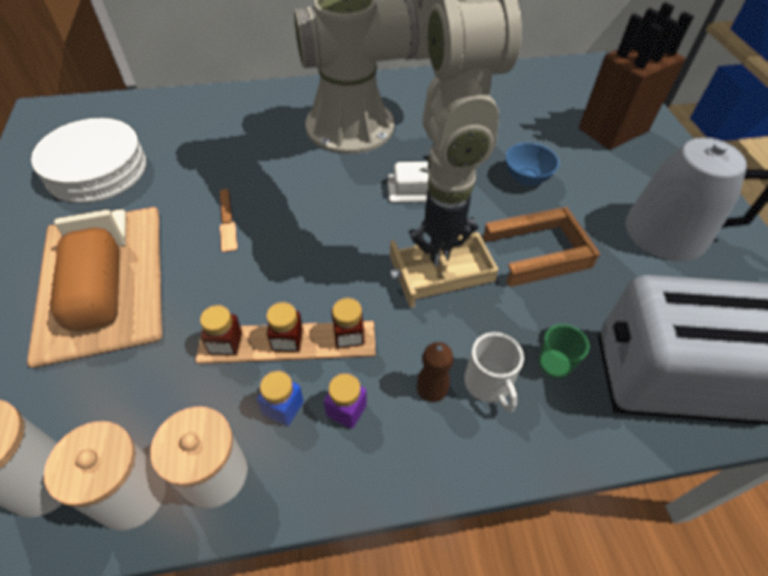

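```bash
python3 -m inch '[[0.1,0,0.4,0,0,0,0],[0,0,0.2,0,0,0,0],[0,0,0.1,0,0,0,0],[0,0,0,0,0,0,0]]' ; python3 m.py '[[0.5038,0.1142,0.028],186.1,0]'
```

```text
clock: 33.9
tcp_pos: [0.5034, 0.1069, 0.0287]
orientation: [0.002, -0.054, 0.999, 0.0]
wrist_force: [-0.3, -0.5, -4.1]
finger_gap: 0.0087
clock 33.9 tcp [0.5034 0.1069 0.0287] F [-0.3 -0.5 -4.1] gap 0.0087 q [ 0.05  0.35 -0.44  0.78  0.   -0.06]
target [0.5038 0.1142 0.028 ]  shift cm NOW axes [-0.11  0.72  0.07]  turn deg [0.02 0.25 0.09]  shift cm AFTER turn axes [-0.11  0.72  0.07]
```

```bash
python3 -m inch '[[0,1,0.05,0,0,0,0],[0,1,0,0,0,0,0],[0,1,0,0,0,0,0],[0,1,0,0,0,0,0],[0,0,0,0,0,0,0]]' ; python3 -m inch '[[0,0.8,0,0,0,0,0],[0,0.8,0,0,0,0,0],[0,0.8,0,0,0,0,0],[0,0.8,0,0,0,0,0],[0,0,0,0,0,0,0]]';  python3 m.py '[[0.4855,0.3032,0.028],186.1,0]'; python3 dp.py 17 0.496 0.19 96.1 0.0
```

```text
clock: 34.4
tcp_pos: [0.499, 0.1484, 0.0283]
orientation: [0.002, -0.055, 0.998, 0.001]
wrist_force: [-0.3, -0.4, -4.7]
finger_gap: 0.0089
clock: 34.9
tcp_pos: [0.4957, 0.1796, 0.0282]
orientation: [0.002, -0.055, 0.999, 0.001]
wrist_force: [-0.7, 0.5, -3.8]
finger_gap: 0.0087
clock 34.9 tcp [0.4957 0.1796 0.0282] F [-0.7  0.5 -3.8] gap 0.0087 q [ 0.2   0.37 -0.41  0.79  0.    0.09]
target [0.4855 0.3032 0.028 ]  shift cm NOW axes [-0.34 12.4   0.04]  turn deg [0.05 0.26 0.16]  shift cm AFTER turn axes [-0.3  12.4   0.02]
scene 134 232
scene drawer [0.5003 0.1939] 95.77 51.11
top 208 197
top drawer [0.4949 0.1941] 96.23 64.3
avg [0.49763268 0.19401579] 95.99817027096552
```

```bash
python3 - <<'E'
import cv2,pickle
c=pickle.load(open("scene17.pkl","rb"));x=c["pixels"][130:210,260:410,::-1]
cv2.imwrite("pics/z17.png",cv2.resize(x,None,fx=5,fy=5,interpolation=cv2.INTER_CUBIC))
E
```

```text
(no output)
```

View pics/z17.png

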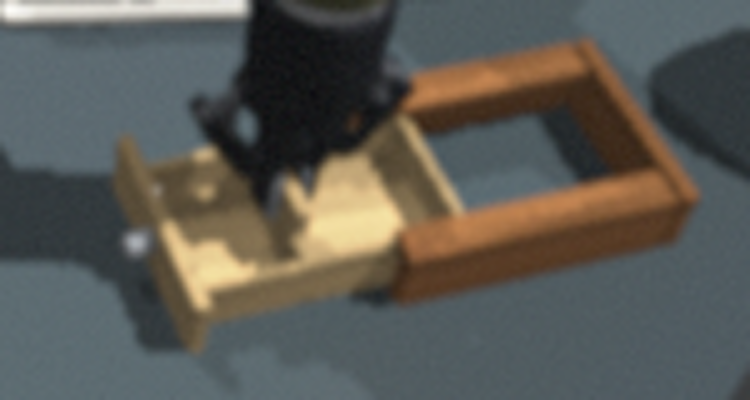

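```bash
python3 -m inch '[[0,1,0,0,0,0.2,0],[0,1,0,0,0,0,0],[0,1,0,0,0,0,0],[0,1,0,0,0,0,0],[0,0,0,0,0,0,0]]' ; python3 -m inch '[[0,1,0,0,0,0,0],[0,1,0,0,0,0,0],[0,1,0,0,0,0,0],[0,1,0,0,0,0,0],[0,0,0,0,0,0,0]]'; python3 -m inch '[[0,0.9,0,0,0,0,0],[0,0.9,0,0,0,0,0],[0,0.8,0,0,0,0,0],[0,0,0,0,0,0,0]]'; python3 m.py '[[0.4855,0.3032,0.028],186.1,0]'; python3 dp.py 18 0.487 0.29 96.1 0.0
```

```text
clock: 35.5
tcp_pos: [0.4914, 0.2199, 0.0283]
orientation: [0.002, -0.053, 0.999, 0.001]
wrist_force: [0.1, 0.2, -4.4]
finger_gap: 0.0089
clock: 36.0
tcp_pos: [0.4873, 0.2596, 0.0283]
orientation: [0.002, -0.053, 0.999, 0.001]
wrist_force: [0.9, -0.0, -4.2]
finger_gap: 0.0086
clock: 36.4
tcp_pos: [0.4847, 0.2851, 0.0283]
orientation: [0.002, -0.053, 0.999, 0.001]
wrist_force: [0.8, 0.3, -3.5]
finger_gap: 0.0089
clock 36.4 tcp [0.4847 0.2851 0.0283] F [ 0.8  0.3 -3.5] gap 0.0089 q [ 0.39  0.43 -0.31  0.82 -0.    0.28]
target [0.4855 0.3032 0.028 ]  shift cm NOW axes [-0.27  1.79  0.03]  turn deg [ 0.05  0.28 -0.04]  shift cm AFTER turn axes [-0.27  1.79  0.03]
scene 126 139
scene drawer [0.4897 0.2994] 95.41 85.64
top 200 91
top drawer [0.4833 0.2996] 95.51 125.39
avg [0.48647856 0.29948002] 95.45986590626165
```

```bash
python3 - <<'E'
import cv2,pickle
c=pickle.load(open("scene18.pkl","rb"));x=c["pixels"][130:210,260:410,::-1]
cv2.imwrite("pics/z18.png",cv2.resize(x,None,fx=5,fy=5,interpolation=cv2.INTER_CUBIC))
E
```

```text
(no output)
```

View pics/z18.png

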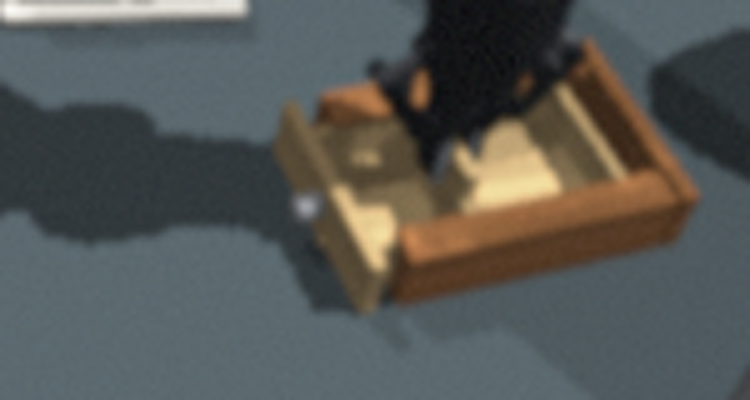

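```bash
python3 -m inch '[[0,0.6,0,0,0,0,0],[0,0.5,0,0,0,0,0],[0,0.3,0,0,0,0,0],[0,0,0,0,0,0,0]]' ; python3 -m inch '[[0,0.2,0,0,0,0,0],[0,0,0,0,0,0,0]]';python3 -m inch '[[0,0.15,0,0,0,0,0],[0,0,0,0,0,0,0]]'; python3 m.py '[[0.4855,0.3032,0.028],186.1,0]'
```

```text
clock: 36.9
tcp_pos: [0.4832, 0.2983, 0.0283]
orientation: [0.002, -0.052, 0.999, 0.0]
wrist_force: [0.0, 0.1, -4.8]
finger_gap: 0.0089
clock: 37.1
tcp_pos: [0.483, 0.2996, 0.0282]
orientation: [0.002, -0.052, 0.999, -0.0]
wrist_force: [-0.1, -1.5, -3.5]
finger_gap: 0.0084
clock: 37.3
tcp_pos: [0.4829, 0.2997, 0.0282]
orientation: [0.002, -0.052, 0.999, -0.001]
wrist_force: [0.8, -6.8, -2.5]
finger_gap: 0.0088
clock 37.3 tcp [0.4829 0.2997 0.0282] F [ 0.8 -6.8 -2.5] gap 0.0088 q [ 0.42  0.44 -0.3   0.83 -0.    0.31]
target [0.4855 0.3032 0.028 ]  shift cm NOW axes [-0.3   0.33  0.02]  turn deg [-0.18  0.24 -0.17]  shift cm AFTER turn axes [-0.3   0.33  0.02]
```

```bash
python3 -m inch '[[0,0.25,0,0,0,0,0],[0,0,0,0,0,0,0]]'; python3 m.py '[[0.4855,0.3032,0.028],186.1,0]'; python3 dp.py 19 0.487 0.31 96.1 0.0; python3 - <<'E'
import cv2,pickle
c=pickle.load(open("scene19.pkl","rb"));x=c["pixels"][130:210,260:410,::-1]
cv2.imwrite("pics/z19.png",cv2.resize(x,None,fx=5,fy=5,interpolation=cv2.INTER_CUBIC))
c=pickle.load(open("top19.pkl","rb"));x=c["pixels"][190:290,80:200,::-1]
cv2.imwrite("pics/z19t.png",cv2.resize(x,None,fx=5,fy=5,interpolation=cv2.INTER_CUBIC))
E
```

```text
clock: 37.5
tcp_pos: [0.4829, 0.2997, 0.0282]
orientation: [0.002, -0.051, 0.999, -0.004]
wrist_force: [1.9, -16.5, -0.6]
finger_gap: 0.0085
clock 37.5 tcp [0.4829 0.2997 0.0282] F [  1.9 -16.5  -0.6] gap 0.0085 q [ 0.42  0.44 -0.29  0.83 -0.01  0.32]
target [0.4855 0.3032 0.028 ]  shift cm NOW axes [-0.3   0.33  0.02]  turn deg [-0.46  0.23 -0.25]  shift cm AFTER turn axes [-0.3   0.32  0.02]
scene 160 170
scene drawer [0.4887 0.316 ] 95.72 88.6
top 247 74
top drawer [0.4738 0.3157] 97.2 148.44
avg [0.48125947 0.31584154] 96.45776104301777
```

View pics/z19.png

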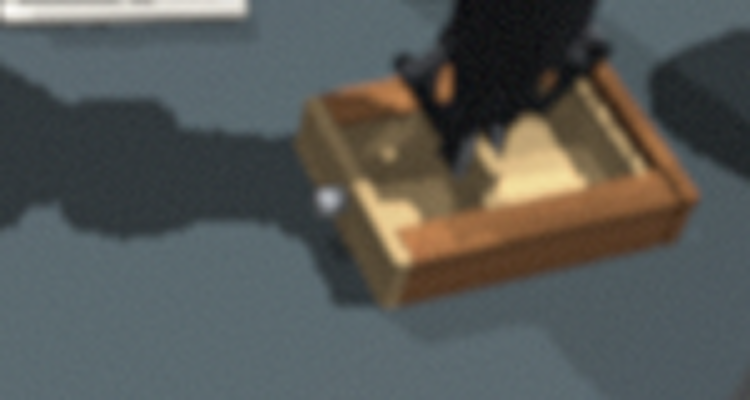

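View pics/z19t.png

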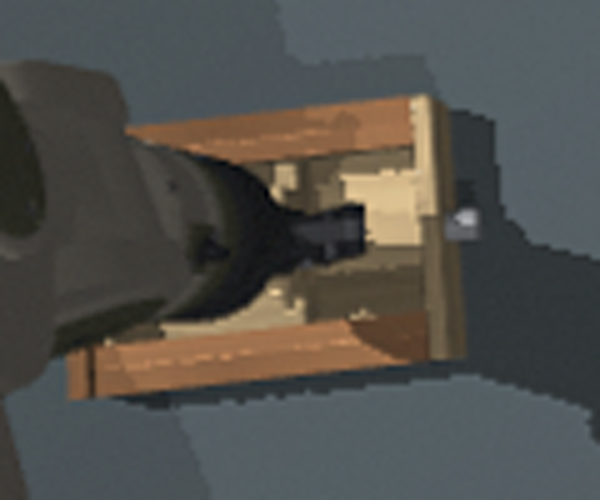

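```bash
python3 -m inch '[[0,-0.2,0,0,0,0,0],[0,0,0,0,0,0,0]]';  python3 -m inch '[[0,0,0,0,0,0,1.5],[0,0,0,0,0,0,3],[0,0,0,0,0,0,4],[0,0,0,0,0,0,4],[0,0,0,0,0,0,4]]'; python3 -m inch '[[0,0,-1.5,0,0,0,4],[0,0,-3,0,0,0,4],[0,0,-4,0,0,0,4],[0,0,-4,0,0,0,4],[0,0,-4,0,0,0,4]]'; python3 -m inch '[[4,0,0,0,0,0,4],[4,0,0,0,0,0,4],[0,-4,0,0,0,0,4],[0,-4,0,0,0,0,4],[0,-4,0,0,0,0,4]]';python3 -m inch '[[0,-4,0,0,0,0,4],[0,-4,0,0,0,0,4],[0,-4,0,0,0,0,4],[0,-4,0,0,0,0,4],[0,-4,0,0,0,0,4]]';python3 -m inch '[[0,-4,0,0,0,0,4],[0,-4,0,0,0,0,4],[0,0,0,0,0,0,4],[0,0,0,0,0,0,4]]';python3 dp.py 20 0.486 0.315 96.1 0.0; python3 a.py; python3 b.py
```

```text
clock: 37.8
tcp_pos: [0.4829, 0.2996, 0.0282]
orientation: [0.002, -0.051, 0.999, -0.001]
wrist_force: [-0.1, -7.9, -3.4]
finger_gap: 0.0089
clock: 38.3
tcp_pos: [0.483, 0.3021, 0.0285]
orientation: [0.003, -0.052, 0.999, 0.0]
wrist_force: [-0.5, -0.5, -0.4]
finger_gap: 0.0401
clock: 38.8
tcp_pos: [0.4818, 0.3017, 0.1949]
orientation: [0.002, -0.052, 0.999, 0.0]
wrist_force: [1.4, 0.1, -0.6]
finger_gap: 0.04
clock: 39.3
tcp_pos: [0.4146, 0.1734, 0.1932]
orientation: [0.003, -0.053, 0.999, 0.0]
wrist_force: [0.1, -0.5, -0.7]
finger_gap: 0.0403
clock: 39.8
tcp_pos: [0.4359, -0.0264, 0.1931]
orientation: [0.003, -0.052, 0.999, 0.0]
wrist_force: [0.3, 0.9, -0.1]
finger_gap: 0.0403
clock: 40.2
tcp_pos: [0.4441, -0.1051, 0.1927]
orientation: [0.002, -0.051, 0.999, 0.001]
wrist_force: [-0.2, 1.2, -0.8]
finger_gap: 0.0401
scene 182 226
scene drawer [0.4888 0.3172] 96.3 70.58
top 282 224
top drawer [0.4775 0.317 ] 96.49 103.65
avg [0.48314633 0.31706228] 96.39318083373642
scene dict_keys(['pixels', 'depth', 'mtx', 'T', 'shot']) [ 1.126 -0.122  0.809]
drawer_mid 0.68 [358. 159.] [0.481 0.315]

[... 2132 characters left out ...]
ng 90.0 medz 0.0663 mean [ 595.4 -274.9]
panel top few 0
frame top 1118 c [487.5 316.2] size [138.6 197.5] ang 6.4 medz 0.0421 mean [492.8 314.1]
jar flat top few 0
jar all few 0
board 1490 c [ 621.2 -195.7] size [309.7  72.1] ang 83.3 medz 0.0087 mean [ 631.3 -186.7]
jar lid R 365 c [ 613.7 -261.2] size [125.7  46.9] ang 84.6 medz 0.0923 mean [ 614.7 -276.4]
jar lid L 434 c [ 626.1 -132.3] size [137.   47.8] ang 85.4 medz 0.0923 mean [ 628.3 -127.1]
mill 625 c [751.1  38.4] size [47.5 50.6] ang 17.4 medz 0.1028 mean [759.4  34.5]
mug 984 c [759.9 142.3] size [99.  79.2] ang 41.7 medz 0.0696 mean [755.8 136.3]
cup 704 c [755.5 285.8] size [127.2  71.6] ang 57.1 medz 0.0608 mean [742.2 269.3]
```

View pics/scene20.png

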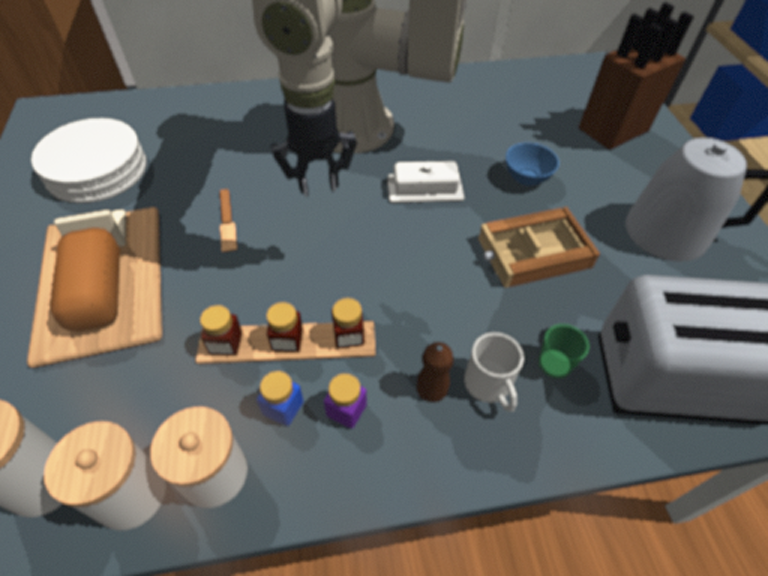

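View pics/top20.png

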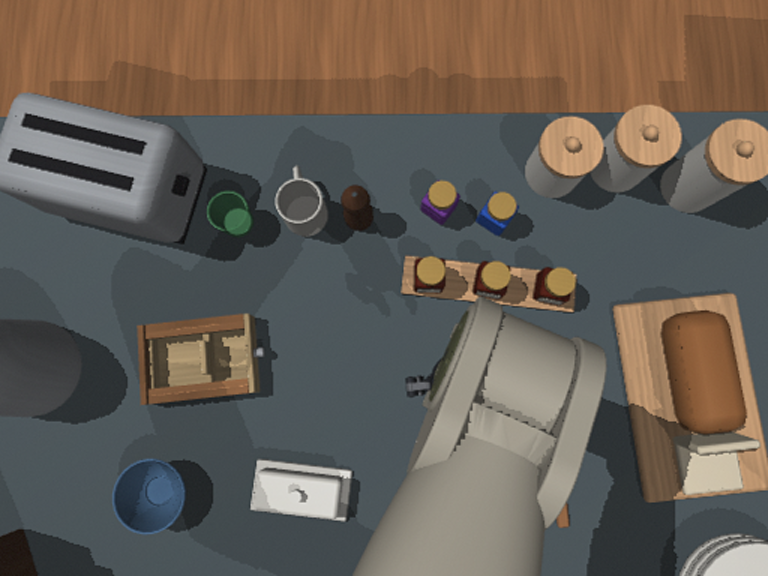

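```bash
python3 -c "
from workcell import workorder
print(workorder.hand_in())"
```

```text
the job is handed in; nothing more can be done
None
```

The job is handed in: the jar stands lid up in its place and the drawer is fully home. The last move ended at 40.2 s and a few camera checks followed, well within the 72 s. No verdict was reported.

- **Jar:** I stood it up once on free counter, because a joint limit kept the arm from setting it down at the gap in one move. I then gripped it again from above and placed it. Its lid was measured about 3 mm from the middle of the gap and level with the other two lids.
- **Drawer:** I gripped it by the rib, turned it end for end and slid it in until it stopped. The wrist felt about 16 N with no further movement. Frame and drawer together now measure about 10–11 mm longer than the frame alone, which matches the 10 mm front panel sitting flush.
- **Bystanders:** the jars, mug, mill and tumbler read within a few millimetres of where they started. The gripper is empty and clear of everything.

**Checks that disagreed:**
- The two cameras differ by about 5 mm along x, so I used their average.
- The contour fit of the drawer inside the frame was poor, especially from the top camera. That fit put the drawer about 4 mm sideways, though the rails leave it only 4 mm of play either way.
- The drawer stopped about 3 mm earlier than the estimated home position, but both views show the panel touching the rail ends.

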